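Break down the label stack into its trays

TASK

Set the label bench up for the next run by taking the stack of label bundles apart: put the wooden smoothing block felt down in the small cork-lined rest, and lay each of the three label bundles flat and face up, as it lies now, in the steel tray made for its length (longest bundle in the longest tray, shortest bundle in the shortest bare tray), right down on the floor between the end walls. Leave the paste jar and the wooden gauge where they stand.

Things in the scene. Friction and masses are not known exactly. Their poses are not given: they have to be found in the camera images.
- labels_long: The longest banded bundle of white labels, 58 x 144 x 11 mm, stiff; lies at the bottom of the stack, flat on the bench. Origin: centre of its underside; y along its length, x across its width, z up. 
- labels_mid: The middle-sized banded bundle of white labels, 48 x 123 x 17 mm, stiff; second from the bottom, laid crosswise on labels_long. Origin: centre of its underside; y along its length, x across its width, z up. 
- labels_short: The shortest banded bundle of white labels, 47 x 113 x 14 mm, stiff; third from the bottom, laid crosswise on labels_mid. Origin: centre of its underside; y along its length, x across its width, z up. 
- felt_block: Wooden smoothing block with a felt sole, 46 mm wide, 90 mm long, 31 mm high; its long sides are upright from 4 to 17 mm, above that the top tapers to a ridge. It lies felt down on top of the stack as its weight, crosswise on labels_short. Origin: centre of its underside; y along its length, x across its width, z up. 
- tray_long: The longest folded steel tray screwed to the bench, empty, with a bare 2 mm floor, end walls 12 mm high whose lips flare out to 18 mm, and a 12 mm high, 22 mm long side lug at each corner; its long sides are open between the lugs. Inside 156 mm long, 72 mm wide. Fits labels_long. Origin: centre of its underside on the bench; y along its length, z up.
- tray_mid: The middle folded steel tray screwed to the bench, empty, with a bare 2 mm floor, end walls 12 mm high whose lips flare out to 18 mm, and a 12 mm high, 22 mm long side lug at each corner; its long sides are open between the lugs. Inside 135 mm long, 64 mm wide. Fits labels_mid. Origin: centre of its underside on the bench; y along its length, z up.
- tray_short: The shortest bare folded steel tray screwed to the bench, empty, with a bare 2 mm floor, end walls 12 mm high whose lips flare out to 18 mm, and a 12 mm high, 22 mm long side lug at each corner; its long sides are open between the lugs. Inside 121 mm long, 63 mm wide. Fits labels_short. Origin: centre of its underside on the bench; y along its length, z up.
- block_rest: The smallest folded steel tray screwed to the bench, empty, with a cork-lined 4 mm floor, end walls 12 mm high whose lips flare out to 18 mm, and a 12 mm high, 22 mm long side lug at each corner; its long sides are open between the lugs. Inside 102 mm long, 60 mm wide. The felt block's rest. Origin: centre of its underside on the bench; y along its length, z up.
- paste_pot: Bystander: round brown glass paste jar with a pale rim, 60 mm across and 62 mm high, standing loose among the trays. Origin: centre of its underside.
- height_gauge: Bystander: stepped wooden gauge, 30 x 100 mm, 12 mm high with a 36 mm high dark block at one end, lying loose near the robot's edge of the bench. Origin: centre of its underside; y along its length.

How it is judged:
By the outcome, as a careful person would: the job done as asked, in the order asked, and still so for the second after the job is handed in, with the robot touching nothing.
It also fails if it takes over 96 s, if anything falls off the work surface, if the arm or the gripper's body presses on something with over 40 N, if the wrist force passes 120 N, or if a joint passes its speed limit or range.

ROBOT

A 6-joint arm with a two-finger parallel gripper is mounted at the origin on a cart in front of the work surface, level with it; the furniture and walls round the work are solid. World frame = base frame: x ahead of the robot, y to its left, z up, the work surface at z = 0. Lengths are in m, angles in rad, forces in N, time in s.
With the tool pointing down it reaches from about 0.425 to 0.95 m from the base axis. Payload 3.5 kg.
Tool frame: the origin (TCP) lies between the finger pads; the fingertips stand 14 mm ahead of it and the grasp point (between the pads) lies 5 mm behind it; z points along the fingers, y is the line along which they close (so a half turn about z gives the same grasp; the last joint's range is limited). The gripper opens to 85 mm and grips with 20 to 120 N. Pads are 22 mm wide; open, the fingers measure 114 mm over their backs; the gripper's body (76 mm by 85 mm) begins 54 mm behind the grasp point. The pads swing forward as they close: fully open they stand 13 mm farther back than shut.
Start: joints at [-1.324, 0.286, 1.577, -0, 1.279, -0.15], TCP at [0.261, -0.623, 0.245] pointing down, gripper open.
Joint ranges: [-2.77, 2.77], [-0.9, 2.22], [0.21, 2.48], [-1.53, 4.67], [0.24, 2.81], [-2.84, 2.84]. Speed limits (rad/s): [2.79, 2.79, 3.14, 3.14, 3.14, 3.14].

INTERFACE

Orientations are given as a unit quaternion [x, y, z, w].
In Python, from plant import * gives the robot as it stands.
- The arm moves only by the tool step_arm, never from a script. Its argument "commands" is a list of rows, each an object of numbers: "gripper": the gripper's target within -1 to 1 (shut at 1, half-way at 0, fully open at -1); "x", "y", "z": the shift along the tool's x, y, z in mm; "spin": the turn about the tool's z in degrees. A call has exactly 10 rows; each row shifts and turns the commanded pose from where the row before left it, along the tool's axes as they then stand; what a row does not reach is not made up. A row lasts 1/10 s, in which the tool goes at most 50 mm and 8.59 degrees, less where a joint would pass 70% of its speed; a pose out of reach is approached as far as the arm can. A call with a gripper value outside its range is refused whole. The fingers move at their own pace and stop on an object; "force" is the grip in N (left out, the last holds). Time passes only in rows, so rows that do not move let the fingers close, or fill a call up. It gives the time, the measured TCP pose, the force, the opening and the grip force at its end, in the units of the state.
- get_state(): the state, without advancing time (a new reading comes with each control period).
- read_camera(name): name is "scene" or "top" or "wrist"; returns a dict with "color" (384x512x3 uint8, red, green, blue), "z_map" (384x512 float32, m along the optical axis (not along the pixel's ray), 0 where there is no reading), "fx", "fy", "cx", "cy" (pixels), "eye" and "attitude" of the camera in the world; the wrist camera has in their place "mount" (4x4, takes a point from camera to tool coordinates, whose origin is the TCP and whose axes are the flange's). Camera axes: x right, y up, looking along -z (the intrinsics and any distortion apply to the point x, -y, -z); pixel columns grow to the right and rows downward; lengths in m; the calibration is good to about 2 mm. The wrist camera is an equidistant fisheye: a pixel r from the principal point sees the ray r / f radians off the axis. A picture is of the moment at which its call begins: read the wrist's pose just before it.
- sign_off(): hands the job in; it is judged then, once.
The state is a dict: "time": time; "qpos": joint angles; "dq": joint speeds; "joint_efforts": joint torques, N m; "eef_pos": TCP position; "tcp_rot": TCP orientation; "contact_force": force on the tool from outside, world axes, zero at the start; "wrist_torque": the same for the moment, N m; "opening": opening from 0.0 (shut) to 1.0 (fully open); "finger_force": force on a finger pad.
Only numpy, scipy, OpenCV 4.12 (cv2) and the standard library are available. Lean on these libraries where they do the work, as an engineer would, in place of code of your own. Each camera call takes 0.05 s, during which the arm holds its last target. There are 200 camera calls.

## Working session

There is one attempt and no reset: what is moved stays moved. The work goes in short steps, Python scripts to look and compute and a tool call to move; the robot and the scene stay as the last step left them, time stands still between calls to the robot, and variables do not carry over. Pictures are saved under pics/ and viewed, at most 14 in all, crops included, and the job is handed in when it is done.

Besides the shell and the picture viewer there is one more tool, called after "Emit:" by a JSON object that holds its "fn" and its "kwargs", one argument or row to a line. step_arm: Moves the arm, as the interface text tells. Its arguments: {"type":"object","properties":{"commands":{"type":"array"},"force":{"type":"number"}},"required":["commands"]}

```bash
ls; mkdir -p pics; python3 - <<'E'
from plant import *
import cv2,numpy as np,pickle
s=get_state();print({k:np.round(v,3) for k,v in s.items()})
for n in("top","scene"):
    d=read_camera(n);pickle.dump(d,open(n+".pkl","wb"))
    print(n,d["fx"],d["fy"],d["cx"],d["cy"],d["eye"],d["attitude"],[k for k in d])
    cv2.imwrite(f"pics/{n}0.png",d["color"][...,::-1])
E
```

```text
pics
{'time': np.float64(0.0), 'qpos': array([-1.324,  0.287,  1.578,  0.   ,  1.279, -0.15 ]), 'dq': array([ 0.001, -0.   ,  0.001,  0.003, -0.003,  0.   ]), 'joint_efforts': array([-0.0000e+00, -4.0598e+01, -2.9263e+01, -0.0000e+00,  6.0000e-03,
        0.0000e+00]), 'eef_pos': array([ 0.261, -0.622,  0.244]), 'tcp_rot': array([ 0.98 ,  0.197, -0.   , -0.001]), 'contact_force': array([-0.404,  0.209, -0.104]), 'wrist_torque': array([-0.002, -0.015,  0.001]), 'finger_force': np.float64(0.0), 'opening': np.float64(0.997)}
top 355.464500686773 355.464500686773 260.3830756690465 189.5241616593755 [ 0.41689444 -0.02838534  0.91311145] [ 0.01672545 -0.03869204 -0.70180382  0.71112206] ['color', 'z_map', 'fx', 'fy', 'cx', 'cy', 'eye', 'attitude']
scene 409.72094787546166 409.72094787546166 252.71485644927068 177.4828110127076 [-0.16025577  0.49366275  0.68530967] [-0.20201296  0.39973663  0.80956968 -0.3794711 ] ['color', 'z_map', 'fx', 'fy', 'cx', 'cy', 'eye', 'attitude']
```

View pics/top0.png

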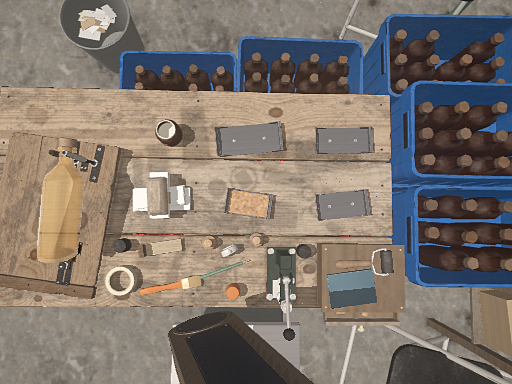

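View pics/scene0.png

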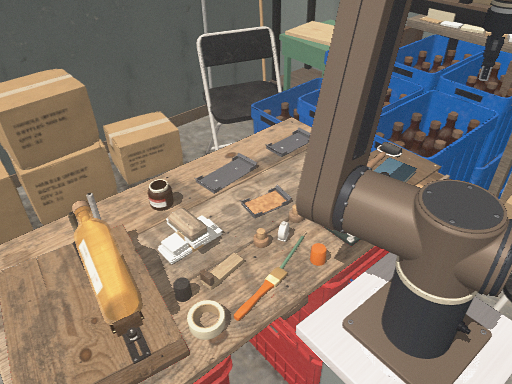

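The top view shows the stack at about (162,196), with the felt block on top. The jar is at (167,132) and the gauge at (165,246). The grey trays are at (250,139), (344,140) and (343,205), and the cork rest is at (250,203). The scene view shows the same things from the side.

```bash
cat > h.py <<'E'
import numpy as np,cv2,pickle
from scipy.spatial.transform import Rotation as R
def cloud(d):
    z=d["z_map"];v,u=np.mgrid[:z.shape[0],:z.shape[1]]
    p=np.stack([(u-d["cx"])/d["fx"]*z,-(v-d["cy"])/d["fy"]*z,-z],-1)
    return p@R.from_quat(d["attitude"]).as_matrix().T+d["eye"]
def rect(xy):
    (c,s,a)=cv2.minAreaRect(np.float32(xy)*1000)
    b=cv2.boxPoints((c,s,a));e0,e1=b[1]-b[0],b[2]-b[1]
    l=e0 if np.linalg.norm(e0)>np.linalg.norm(e1) else e1
    return np.round(c,1),np.round(sorted(s),1),round(np.degrees(np.arctan2(l[1],l[0]))%180,1)
E
python3 - <<'E'
from h import *
for n in("top","scene"):
    d=pickle.load(open(n+".pkl","rb"));P=cloud(d);c=d["color"].astype(int)
    hsv=cv2.cvtColor(d["color"],cv2.COLOR_RGB2HSV)
    print(n,"bench z",np.round(np.median(P[155:165,195:212,2]),4) if n=="top" else "")
    if n=="top":
        boxes=dict(long=(205,115,295,162),b=(308,120,382,160),cc=(308,183,382,225),rest=(218,182,282,224),pot=(150,112,185,150),gauge=(140,232,190,260),stack=(125,168,200,222))
        for k,(a,b,e,f) in boxes.items():
            p=P[b:f,a:e].reshape(-1,3);h=hsv[b:f,a:e].reshape(-1,3);col=c[b:f,a:e].reshape(-1,3)
            if k in("long","b","cc"): m=(h[:,1]<40)
            elif k=="rest": m=((h[:,1]<40)|((col[:,0]>150)&(h[:,1]>80)))
            elif k=="stack": m=p[:,2]>.005
            else: m=p[:,2]>.008
            im=m.reshape(f-b,e-a).astype(np.uint8);_,L,st,_=cv2.connectedComponentsWithStats(im)
            i=1+np.argmax(st[1:,4]);m=(L==i).ravel()
            print(k,m.sum(),rect(p[m,:2]),"z pct",np.round(np.percentile(p[m,2],[2,25,50,75,98])*1000,1))
            hi=p[:,2]>.009
            if k in("long","b","cc","rest") and hi.sum()>5: print("   walls",hi.sum(),rect(p[hi&m,:2]) if (hi&m).sum()>5 else "")
        np.set_printoptions(linewidth=250)
        print((P[168:222:2,128:200:2,2]*1000).round().astype(int))
d=pickle.load(open("top.pkl","rb"))
cv2.imwrite("pics/crop.png",cv2.resize(d["color"][105:265,120:390,::-1],None,fx=2.9,fy=2.9,interpolation=cv2.INTER_CUBIC))
E
```

```text
top bench z -0.0016
long 1912 (array([540.3, -33.6]), array([171.2, 243.6]), np.float32(7.1)) z pct [-1.4  0.9  2.1  3.5 17.7]
   walls 226 (array([537.9, -33.2]), array([170.1, 239.5]), np.float32(6.2))
b 1477 (array([ 565.3, -168.4]), array([125. , 388.5]), np.float32(118.8)) z pct [-1.1  1.   2.2  3.7 18.6]
   walls 209 (array([ 565.3, -168.4]), array([125. , 388.5]), np.float32(118.8))
cc 1370 (array([ 443. , -179.4]), array([ 67.5, 305.9]), np.float32(96.4)) z pct [-1.1  1.1  2.3  3.8 17.9]
   walls 200 (array([ 442.6, -179.4]), array([ 66.3, 306. ]), np.float32(96.8))
rest 1099 (array([451.3, -25.1]), array([ 67.4, 116.2]), np.float32(82.4)) z pct [ 0.6  3.1  4.4  6.  18.8]
   walls 191 (array([451.1, -25.1]), array([ 66.9, 116.3]), np.float32(82.1))
pot 555 (array([524.5,  95.2]), array([ 59.3, 322.3]), np.float32(38.5)) z pct [14.2 28.5 37.7 52.1 63.1]
gauge 514 (array([363.5, 101.4]), array([ 37.8, 278. ]), np.float32(104.6)) z pct [ 8.9 11.2 12.3 13.9 37.5]
stack 1825 (array([470.4, 119.3]), array([112.4, 293.4]), np.float32(91.1)) z pct [ 9.2 27.9 41.8 69.9 76. ]
[[  4   0
[... 3274 characters left out ...]
  70  70  71  70  71  68  64  63  42  -1   1  -1   0 913  -2   0   0  -2  -1   2  -2  -1   2  -1]
 [ -2   2  -3   2  -1   0  -3  -1  -1   1  62  64  63  62  63  61  64  58  41  43  39   1   3  -1  -1   1   0   3   0   1  -1  -1   2   0   1   0]
 [  0   0   0  -2   0   1  -3  -2  -1   1   0  44  43  43  44  43  44  42  44  43  40  -1  -1   1   2   0  -1  -1  -2  -3   1  -1   0  -1  -2   0]
 [  1   0   0   0  -1   2   1   0   0   0  -1   0  37   1   0  -1  -2   3  -5  -1  -1  -1  -1  -3   3  -1  -2  -1   0  -1   0  -1  -2   1   3   1]
 [ -1   0   0  -1   2   0  -2  -3  -2  -1  -2   2   0   2  -3  -1  -3  -1   1   1  -2   1   2   0  -1   0   2   0   0   0   1   2  -1   0  -2  -1]]
scene bench z
```

View pics/crop.png

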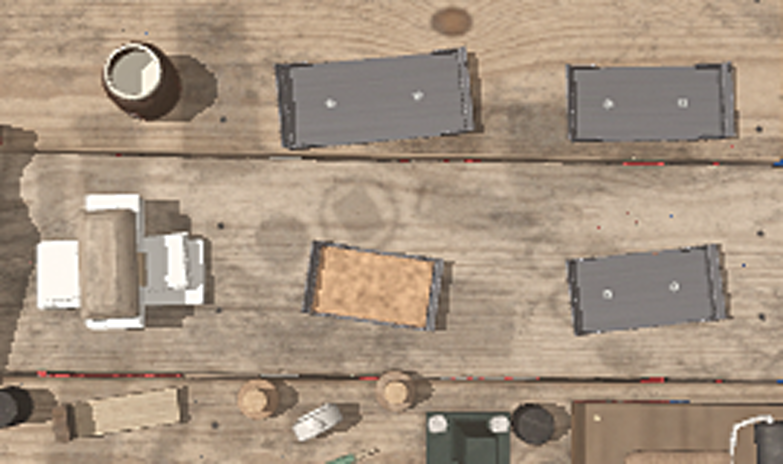

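```bash
python3 - <<'E'
from h import *
d=pickle.load(open("top.pkl","rb"));P=cloud(d);c=d["color"].astype(int)
P[...,2]=P[...,2]
hsv=cv2.cvtColor(d["color"],cv2.COLOR_RGB2HSV)
ok=(np.abs(P[...,2])<.1)
def go(k,box,m,g=True):
    a,b,e,f=box;im=(m&ok)[b:f,a:e].astype(np.uint8);p=P[b:f,a:e]
    im=cv2.morphologyEx(im,cv2.MORPH_OPEN,np.ones((2,2),np.uint8))
    _,L,st,_=cv2.connectedComponentsWithStats(im);i=1+np.argmax(st[1:,4]);q=p[L==i]
    print(k,len(q),*rect(q[:,:2]),"z",np.round(np.percentile(q[:,2],[5,50,95])*1000,1))
Z=P[...,2];S=hsv[...,1]
for k,b in dict(long=(205,115,295,162),b=(308,120,382,160),cc=(308,183,382,225)).items():
    go(k,b,(S<45)); go(k+" walls+lugs",b,(Z>.007)&(S<60)) 
go("rest",(218,182,282,224),(Z>.0025)|(c[...,0]-c[...,2]>90))
go("pot",(150,112,185,150),Z>.055); go("gauge",(140,232,190,260),Z>.008)
B=(125,165,200,224)
go("block",B,Z>.05);go("block ridge",B,Z>.066);go("short+blk",B,Z>.036);go("mid+",B,(Z>.021));go("long+",B,(Z>.006))
V=hsv[...,2]
go("mid right part",(168,165,200,224),(Z>.021)&(Z<.035));go("mid left",(125,165,147,224),(Z>.021)&(Z<.035))
# rows of edges
for lo,hi,n in((.036,.048,"short"),(.021,.035,"mid"),(.006,.017,"long")):
    q=P[165:224,125:200][(Z>lo)[165:224,125:200]&(Z<hi)[165:224,125:200]]
    print(n,rect(q[:,:2]),np.round(q.mean(0)*1000,1))
E
```

```text
long 1906 [538.4 -37.1] [172.7 239.2] 6.9 z [-0.9  2.  14.2]
long walls+lugs 94 [ 629.8 -108.2] [10.  74.9] 6.5 z [-1.1 15.3 19.5]
b 1465 [ 564.8 -173.4] [121.6 396. ] 118.5 z [-0.8  2.  14.9]
b walls+lugs 98 [ 515.2 -205.2] [ 57.4 400.5] 127.2 z [-1.1 14.9 19.4]
cc 1380 [ 440.3 -184. ] [ 67.9 314.6] 96.8 z [-0.7  2.1 15. ]
cc walls+lugs 105 [ 458.6 -332.4] [15.7 65.1] 6.5 z [-0.8 14.8 19.3]
rest 852 [450.  -27.8] [ 65.5 118.8] 82.6 z [ 0.5  4.2 15.9]
pot 27 [648.  181.2] [11.5 34. ] 96.6 z [28.4 55.3 62.7]
gauge 519 [359.7 106.5] [ 39.5 290.3] 105.2 z [ 0.6 12.  35.2]
block 765 [463.4  98.2] [ 90.  254.3] 89.3 z [43.7 71.4 75.8]
block ridge 558 [461.4  91.5] [ 83.7 241.6] 88.7 z [64.8 72.8 76.1]
short+blk 997 [469.5 100.3] [112.6 254.1] 91.7 z [31.  68.4 75.6]
mid+ 1522 [469.1 113.9] [112.6 281.4] 91.7 z [20.4 44.6 75.2]
long+ 1814 [468.9 119.1] [112.6 291.9] 91.7 z [ 3.  40.1 75. ]
mid right part 280 [468. 150.] [36.  44.7] 3.7 z [14.8 28.3 30.9]
mid left 207 [456.9 239.9] [28.4 44.1] 2.2 z [24.  28.7 31.4]
short (array([469.4, 190.4]), array([ 46.6, 112.4]), np.float32(2.0)) [475.2 184.8  42. ]
mid (array([476.8, 196. ]), array([ 81. , 123.8]), np.float32(98.9)) [466.2 190.4  28.5]
long (array([463.8, 194.7]), array([ 60.6, 142. ]), np.float32(92.1)) [454.9 177.6  11.2]
```

```bash
python3 - <<'E'
from h import *
d=pickle.load(open("top.pkl","rb"))
P0=cloud(d);bad=np.abs(P0[...,2])>.1
d["z_map"]=np.where(bad,cv2.medianBlur(d["z_map"],3),d["z_map"])
P=cloud(d);c=d["color"].astype(int);Z=P[...,2]
hsv=cv2.cvtColor(d["color"],cv2.COLOR_RGB2HSV);S=hsv[...,1]
def go(k,box,m):
    a,b,e,f=box;im=(m&(np.abs(Z)<.1))[b:f,a:e].astype(np.uint8);p=P[b:f,a:e]
    _,L,st,_=cv2.connectedComponentsWithStats(im,connectivity=4)
    L=np.isin(L,[i for i in range(1,len(st)) if st[i,4]>12]);q=p[L]
    print(k,len(q),*rect(q[:,:2]),"z",np.round(np.percentile(q[:,2],[5,50,95])*1000,1))
for k,b in dict(long=(205,115,295,162),b=(308,120,382,160),cc=(308,183,382,225)).items():
    go(k,b,(S<45)); go(k+" walls",b,(Z>.011))
b=(218,182,282,224);go("rest",b,(Z>.006)|((c[...,0]-c[...,2]>75)&(c[...,0]>170)));go("rest walls",b,Z>.011)
go("pot",(150,112,185,150),Z>.055); go("gauge",(140,232,190,260),Z>.007)
B=(125,165,200,224)
go("block",B,Z>.05);go("ridge",B,Z>.07);go("short",B,(Z>.036));go("mid",B,(Z>.022)&(Z<.035));go("long",B,(Z>.006)&(Z<.017));go("all",B,Z>.006)
E
```

```text
long 1921 [620.8 -23.3] [ 78.6 172. ] 96.2 z [-0.8  2.1 15.1]
long walls 179 [619.4 -24.2] [ 73.9 170.7] 96.7 z [11.8 15.6 19.8]
b 1486 [ 621.  -272.1] [ 68.3 155.3] 92.0 z [-0.6  2.2 15.4]
b walls 149 [ 620.6 -269.5] [ 67.1 150.1] 92.1 z [11.9 15.7 19.2]
cc 1389 [ 453.2 -266.9] [ 68.1 141.7] 96.9 z [-0.4  2.3 15.9]
cc walls 156 [ 452.5 -264.3] [ 66.7 136.3] 96.7 z [11.6 15.5 19.4]
rest 981 [452.6 -25.3] [ 63.7 116.2] 82.3 z [ 1.7  4.6 16.8]
rest walls 148 [453.1 -25.4] [ 62.7 116.2] 82.4 z [11.9 15.6 19.5]
pot 95 [626.3 176.6] [44.4 44.8] 46.0 z [55.5 61.3 63.7]
gauge 517 [340.6 188.3] [30.  96.8] 99.5 z [ 9.3 12.3 34.9]
block 772 [466.4 193.4] [47.2 89.7] 4.1 z [59.3 71.4 75.7]
ridge 444 [466.6 193.5] [32.9 80.4] 2.8 z [70.5 73.3 76.2]
short 1005 [469.9 192.2] [ 49.5 112.8] 4.9 z [40.1 68.4 75.5]
mid 521 [476.7 196.7] [ 81.  122.3] 98.9 z [25.6 28.7 31.4]
long 270 [460.6 194.6] [ 55.6 142.6] 90.8 z [ 8.1 11.1 14. ]
all 1823 [469.3 194.8] [112.5 142. ] 92.6 z [10.4 41.7 74.9]
```

```bash
cat >> h.py <<'E'
def plan(*targets):
    "targets: (x,y,z mm, theta deg of tool x); prints tool-frame shifts (made at the old theta), then spin"
    from plant import get_state
    s=get_state();p=np.array(s["eef_pos"])*1000;M=R.from_quat(s["tcp_rot"]).as_matrix()
    th=np.degrees(np.arctan2(M[1,0],M[0,0]))
    print("t %.2f"%s["time"],"at",p.round(1),"th %.1f"%th,"tilt",M[:,2].round(3),"open %.3f"%s["opening"],"F",np.round(s["contact_force"],1),"q1,q6",np.round([s["qpos"][0],s["qpos"][5]],2))
    for x,y,z,t in targets:
        d=np.array([x,y,z])-p;a=np.radians(th);t=th if t is None else t
        print(" tool x %.1f y %.1f z %.1f spin %.1f"%(d[0]*np.cos(a)+d[1]*np.sin(a),d[0]*np.sin(a)-d[1]*np.cos(a),-d[2],th-t))
        p=np.array([x,y,z]);th=t
E
python3 -c "
from h import *
plan((520,-250,245,None),(466.5,193.5,200,3.5))"
```

```text
t 0.10 at [ 260.7 -622.   244. ] th 22.7 tilt [-0.001  0.002 -1.   ] open 0.997 F [-0.2 -0.1 -0.3] q1,q6 [-1.32 -0.15]
 tool x 382.9 y -242.9 z -1.0 spin 0.0
 tool x 122.0 y -429.7 z 45.0 spin 19.2
```

Emit:
{"fn": "step_arm", "kwargs": {
  "commands": [
    {"x": 38.3, "y": -24.3},
    {"x": 38.3, "y": -24.3},
    {"x": 38.3, "y": -24.3},
    {"x": 38.3, "y": -24.3},
    {"x": 38.3, "y": -24.3},
    {"x": 38.3, "y": -24.3},
    {"x": 38.3, "y": -24.3},
    {"x": 38.3, "y": -24.3},
    {"x": 38.3, "y": -24.3},
    {"x": 38.3, "y": -24.3}
  ]
}}

```text
invalid input
```

Emit:
{"fn": "step_arm", "kwargs": {
  "commands": [
    {"x": 12.2, "y": -43},
    {"x": 12.2, "y": -43},
    {"x": 12.2, "y": -43},
    {"x": 12.2, "y": -43},
    {"x": 12.2, "y": -43},
    {"x": 12.2, "y": -43},
    {"x": 12.2, "y": -43},
    {"x": 12.2, "y": -43},
    {"x": 12.2, "y": -43},
    {"x": 12.2, "y": -43}
  ]
}}

```text
invalid input
```

Emit:
{"fn": "step_arm", "kwargs": {
  "commands": [
    {"z": 15, "spin": 6.4},
    {"z": 15, "spin": 6.4},
    {"z": 15, "spin": 6.4},
    {"gripper": -1},
    {"gripper": -1},
    {"gripper": -1},
    {"gripper": -1},
    {"gripper": -1},
    {"gripper": -1},
    {"gripper": -1}
  ]
}}

```text
invalid input
```

```bash
python3 - <<'E'
from h import *
from plant import *
plan((466.5,193.5,100,3.5))
s=get_state();d=read_camera("wrist");d["s"]=s;pickle.dump(d,open("w1.pkl","wb"))
print(d["fx"],d["cx"],d["cy"],np.round(d["mount"],4))
cv2.imwrite("pics/w1.png",d["color"][...,::-1])
E
```

```text
t 0.10 at [ 260.7 -622.   244. ] th 22.7 tilt [-0.001  0.002 -1.   ] open 0.997 F [-0.2 -0.1 -0.3] q1,q6 [-1.32 -0.15]
 tool x 504.9 y -672.6 z 144.0 spin 19.2
297.3186396354542 255.4316498133524 188.69483804858672 [[-6.000e-04  9.528e-01  3.035e-01  7.770e-02]
 [ 1.000e+00  5.000e-04  4.000e-04  3.000e-04]
 [ 3.000e-04  3.035e-01 -9.528e-01 -1.303e-01]
 [ 0.000e+00  0.000e+00  0.000e+00  1.000e+00]]
```

View pics/w1.png

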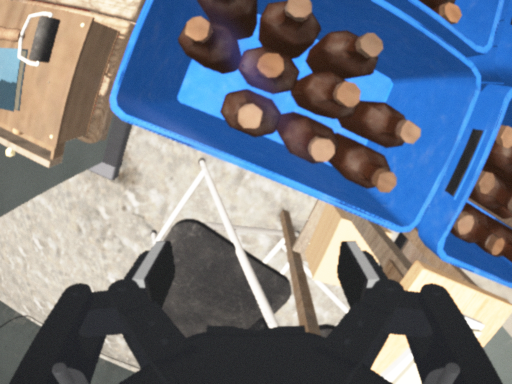

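The wrist picture shows only crates and the two fingers (tips at about (150,270) and (355,270)). The moves were refused, so the arm hasn't moved. I'll send complete rows instead.

Emit:
{"fn": "step_arm", "kwargs": {
  "commands": [
    {"gripper": -1, "x": 38.3, "y": -24.3, "z": 0, "spin": 0},
    {"gripper": -1, "x": 38.3, "y": -24.3, "z": 0, "spin": 0},
    {"gripper": -1, "x": 38.3, "y": -24.3, "z": 0, "spin": 0},
    {"gripper": -1, "x": 38.3, "y": -24.3, "z": 0, "spin": 0},
    {"gripper": -1, "x": 38.3, "y": -24.3, "z": 0, "spin": 0},
    {"gripper": -1, "x": 38.3, "y": -24.3, "z": 0, "spin": 0},
    {"gripper": -1, "x": 38.3, "y": -24.3, "z": 0, "spin": 0},
    {"gripper": -1, "x": 38.3, "y": -24.3, "z": 0, "spin": 0},
    {"gripper": -1, "x": 38.3, "y": -24.3, "z": 0, "spin": 0},
    {"gripper": -1, "x": 38.3, "y": -24.3, "z": 0, "spin": 0}
  ]
}}

```text
time: 1.15
eef_pos: [0.5209, -0.2486, 0.2451]
tcp_rot: [0.98, 0.197, -0.0, -0.0]
contact_force: [1.0, -0.2, -0.6]
opening: 0.999
finger_force: 0.0
```

Emit:
{"fn": "step_arm", "kwargs": {
  "commands": [
    {"gripper": -1, "x": 12.2, "y": -43, "z": 0, "spin": 0},
    {"gripper": -1, "x": 12.2, "y": -43, "z": 0, "spin": 0},
    {"gripper": -1, "x": 12.2, "y": -43, "z": 0, "spin": 0},
    {"gripper": -1, "x": 12.2, "y": -43, "z": 0, "spin": 0},
    {"gripper": -1, "x": 12.2, "y": -43, "z": 0, "spin": 0},
    {"gripper": -1, "x": 12.2, "y": -43, "z": 0, "spin": 0},
    {"gripper": -1, "x": 12.2, "y": -43, "z": 0, "spin": 0},
    {"gripper": -1, "x": 12.2, "y": -43, "z": 0, "spin": 0},
    {"gripper": -1, "x": 12.2, "y": -43, "z": 0, "spin": 0},
    {"gripper": -1, "x": 12.2, "y": -43, "z": 0, "spin": 0}
  ]
}}

```text
time: 2.15
eef_pos: [0.4658, 0.1951, 0.2452]
tcp_rot: [0.98, 0.197, 0.0, 0.0]
contact_force: [0.3, -0.4, -0.2]
opening: 1.0
finger_force: 0.0
```

Emit:
{"fn": "step_arm", "kwargs": {
  "commands": [
    {"gripper": -1, "x": 0, "y": 0, "z": 10, "spin": 6.4},
    {"gripper": -1, "x": 0, "y": 0, "z": 10, "spin": 6.4},
    {"gripper": -1, "x": 0, "y": 0, "z": 10, "spin": 6.4},
    {"gripper": -1, "x": 0, "y": 0, "z": 5, "spin": 0},
    {"gripper": -1, "x": 0, "y": 0, "z": 5, "spin": 0},
    {"gripper": -1, "x": 0, "y": 0, "z": 5, "spin": 0},
    {"gripper": -1, "x": 0, "y": 0, "z": 0, "spin": 0},
    {"gripper": -1, "x": 0, "y": 0, "z": 0, "spin": 0},
    {"gripper": -1, "x": 0, "y": 0, "z": 0, "spin": 0},
    {"gripper": -1, "x": 0, "y": 0, "z": 0, "spin": 0}
  ]
}}

```text
time: 3.15
eef_pos: [0.4668, 0.1934, 0.2008]
tcp_rot: [1.0, 0.031, 0.0, -0.0]
contact_force: [0.6, -0.1, 0.0]
opening: 0.999
finger_force: 0.0
```

```bash
cat >> h.py <<'E'
def wcloud(d):
    "world cloud of a wrist (equidistant fisheye) picture; d['s'] is the state"
    z=d["z_map"];v,u=np.mgrid[:z.shape[0],:z.shape[1]]
    a=(u-d["cx"])/d["fx"];b=(v-d["cy"])/d["fy"];r=np.hypot(a,b)+1e-9;k=np.tan(r)/r
    p=np.stack([a*k*z,-b*k*z,-z],-1);m=np.array(d["mount"])
    p=p@m[:3,:3].T+m[:3,3]
    return p@R.from_quat(d["s"]["tcp_rot"]).as_matrix().T+d["s"]["eef_pos"]
def snap(name):
    from plant import get_state,read_camera
    s=get_state();d=read_camera("wrist");d["s"]=s;cv2.imwrite(f"pics/{name}.png",d["color"][...,::-1]);return d,wcloud(d)
def layer(P,lo,hi,box,k,mask=True):
    "rectangle round the points of height lo..hi (m) within box x0,x1,y0,y1 (m)"
    m=(P[...,2]>lo)&(P[...,2]<hi)&(P[...,0]>box[0])&(P[...,0]<box[1])&(P[...,1]>box[2])&(P[...,1]<box[3])&mask
    _,L,st,_=cv2.connectedComponentsWithStats(m.astype(np.uint8),connectivity=4)
    m=np.isin(L,[i for i in range(1,len(st)) if st[i,4]>25])
    q=P[m]
    if len(q)>20: print(k,len(q),*rect(q[:,:2]),"z",np.round(np.percentile(q[:,2],[5,50,95])*1000,1))
    return m
E
python3 - <<'E'
from h import *
d,P=snap("w2");plan((466.5,193.5,100,3.5))
B=(.38,.56,.10,.29)
layer(P,.05,.09,B,"block");layer(P,.07,.09,B,"ridge");layer(P,.0365,.048,B,"short");layer(P,.022,.034,B,"mid");layer(P,.006,.017,B,"long")
E
```

```text
t 3.20 at [466.8 193.4 200.7] th 3.5 tilt [ 0.001  0.    -1.   ] open 1.001 F [-0.3  0.5  1.3] q1,q6 [0.19 1.7 ]
 tool x -0.3 y -0.2 z 100.7 spin 0.0
block 4491 [466.4 193.7] [45.7 90.1] 4.8 z [63.6 73.9 76.5]
ridge 3175 [466.8 193.3] [36.  81.8] 4.9 z [71.  75.1 76.7]
short 753 [487.4 191.8] [44.7 78.5] 6.0 z [43.5 44.9 46.1]
mid 2657 [465.8 194.9] [ 45.9 121.3] 97.3 z [28.9 30.3 31.5]
long 1065 [462. 194.] [ 57.9 144.4] 92.2 z [10.5 12.8 14.1]
```

View pics/w2.png

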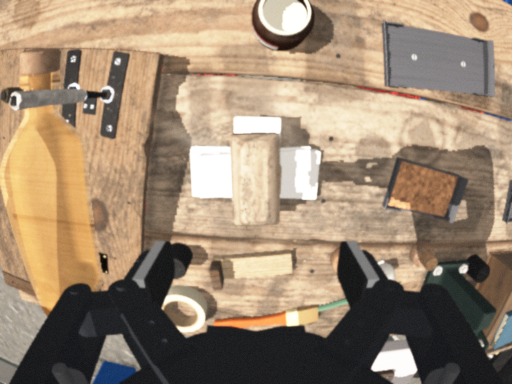

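The wrist view shows the block at (255,180) on the short bundle, with the mid bundle below it at (210,170) and (300,170). The open fingers are at (170,265) and (350,265). I'll measure the tip height from the depth.

```bash
cat >> h.py <<'E'
def tips(d,P):
    M=R.from_quat(d["s"]["tcp_rot"]).as_matrix();T=(P-d["s"]["eef_pos"])@M*1000
    m=(np.abs(T[...,0])<14)&(np.abs(T[...,1])<62)&(T[...,2]>-25)&(T[...,2]<30)&(d["z_map"]>0)
    for s in(-1,1):
        q=T[m&(np.sign(T[...,1])==s)]
        if len(q)>9: print("tip",s,len(q),"z max %.1f"%np.percentile(q[:,2],98),"y",np.round(np.percentile(np.abs(q[:,1]),[2,98]),1))
E
python3 - <<'E'
from h import *
d,P=snap("w3");tips(d,P)
E
```

```text
tip -1 1076 z max -2.0 y [42.  55.2]
tip 1 1084 z max -2.0 y [42.6 55.8]
```

Emit:
{"fn": "step_arm", "kwargs": {
  "commands": [
    {"gripper": -0.3, "x": 0, "y": 0, "z": 15, "spin": -1.3},
    {"gripper": -0.3, "x": 0, "y": 0, "z": 15, "spin": 0},
    {"gripper": -0.3, "x": 0, "y": 0, "z": 15, "spin": 0},
    {"gripper": -0.3, "x": 0, "y": 0, "z": 15, "spin": 0},
    {"gripper": -0.3, "x": 0, "y": 0, "z": 0, "spin": 0},
    {"gripper": -0.3, "x": 0, "y": 0, "z": 0, "spin": 0},
    {"gripper": -0.3, "x": 0, "y": 0, "z": 0, "spin": 0},
    {"gripper": -0.3, "x": 0, "y": 0, "z": 0, "spin": 0},
    {"gripper": -0.3, "x": 0, "y": 0, "z": 0, "spin": 0},
    {"gripper": -0.3, "x": 0, "y": 0, "z": 0, "spin": 0}
  ]
}}

```text
time: 4.25
eef_pos: [0.4668, 0.1934, 0.1408]
tcp_rot: [0.999, 0.042, 0.0, -0.0]
contact_force: [0.2, 1.3, 0.4]
opening: 0.655
finger_force: 0.0
```

```bash
python3 - <<'E'
from h import *
d,P=snap("w4");tips(d,P);plan((466.4,193.7,60,4.8))
E
```

```text
tip -1 1242 z max 6.0 y [27.2 40.5]
tip 1 1250 z max 6.3 y [27.7 41. ]
t 4.30 at [466.7 193.4 140.7] th 4.8 tilt [ 0.001  0.    -1.   ] open 0.649 F [-0.9 -0.2  0.7] q1,q6 [0.19 1.68]
 tool x -0.3 y -0.3 z 80.7 spin 0.0
```

Emit:
{"fn": "step_arm", "kwargs": {
  "commands": [
    {"gripper": -0.3, "x": 0, "y": 0, "z": 15, "spin": 0},
    {"gripper": -0.3, "x": 0, "y": 0, "z": 15, "spin": 0},
    {"gripper": -0.3, "x": 0, "y": 0, "z": 15, "spin": 0},
    {"gripper": -0.3, "x": 0, "y": 0, "z": 15, "spin": 0},
    {"gripper": -0.3, "x": 0, "y": 0, "z": 13, "spin": 0},
    {"gripper": -0.3, "x": 0, "y": 0, "z": 12, "spin": 0},
    {"gripper": -0.3, "x": 0, "y": 0, "z": 0, "spin": 0},
    {"gripper": 0.3, "x": 0, "y": 0, "z": 0, "spin": 0},
    {"gripper": 0.3, "x": 0, "y": 0, "z": 0, "spin": 0},
    {"gripper": 0.3, "x": 0, "y": 0, "z": 0, "spin": 0}
  ],
  "force": 40
}}

```text
time: 5.3
eef_pos: [0.4671, 0.1935, 0.056]
tcp_rot: [0.999, 0.042, 0.001, -0.0]
contact_force: [-0.2, 0.0, -0.3]
opening: 0.524
finger_force: 41.2
```

Emit:
{"fn": "step_arm", "kwargs": {
  "commands": [
    {"gripper": 0.5, "x": 0, "y": 0, "z": 0, "spin": 0},
    {"gripper": 0.5, "x": 0, "y": 0, "z": 0, "spin": 0},
    {"gripper": 0.5, "x": 0, "y": 0, "z": -5, "spin": 0},
    {"gripper": 0.5, "x": 0, "y": 0, "z": -10, "spin": 0},
    {"gripper": 0.5, "x": 0, "y": 0, "z": -15, "spin": 0},
    {"gripper": 0.5, "x": 0, "y": 0, "z": -20, "spin": 0},
    {"gripper": 0.5, "x": 0, "y": 0, "z": -20, "spin": 0},
    {"gripper": 0.5, "x": 0, "y": 0, "z": -10, "spin": 0},
    {"gripper": 0.5, "x": 0, "y": 0, "z": 0, "spin": 0},
    {"gripper": 0.5, "x": 0, "y": 0, "z": 0, "spin": 0}
  ],
  "force": 40
}}

```text
time: 6.3
eef_pos: [0.4663, 0.1933, 0.1351]
tcp_rot: [0.999, 0.042, -0.0, 0.0]
contact_force: [-0.3, -0.1, -0.4]
opening: 0.529
finger_force: 41.2
```

```bash
python3 - <<'E'
from h import *
d,P=snap("w5");tips(d,P);plan((453,-25.4,140,82.4+2),(453,-25.4,21,84.4))
B=(.38,.56,.10,.29)
layer(P,.075,.13,B,"block in hand");layer(P,.0365,.048,B,"short");layer(P,.022,.034,B,"mid");layer(P,.006,.017,B,"long")
B=(.38,.52,-.12,.07)
layer(P,.011,.025,B,"rest walls")
E
```

```text
tip -1 3174 z max 0.8 y [ 0.8 34.5]
tip 1 3272 z max 1.0 y [ 0.5 35. ]
t 6.35 at [465.9 193.2 134.5] th 4.8 tilt [-0.002 -0.    -1.   ] open 0.519 F [ 1.  -0.3 -0.3] q1,q6 [0.19 1.68]
 tool x -31.3 y 216.7 z -5.5 spin -79.6
 tool x 0.0 y 0.0 z 119.0 spin 0.0
short 2718 [508.4 194. ] [35.6 45. ] 93.7 z [43.8 44.9 46. ]
mid 2219 [466.6 194.8] [ 48.7 122.6] 97.3 z [27.8 30.3 31.4]
long 1266 [461.3 194. ] [ 58.5 143.7] 92.0 z [10.3 12.8 14. ]
rest walls 739 [452.8 -25.1] [ 64.5 118.7] 82.3 z [11.6 15.9 20.2]
```

View pics/w5.png

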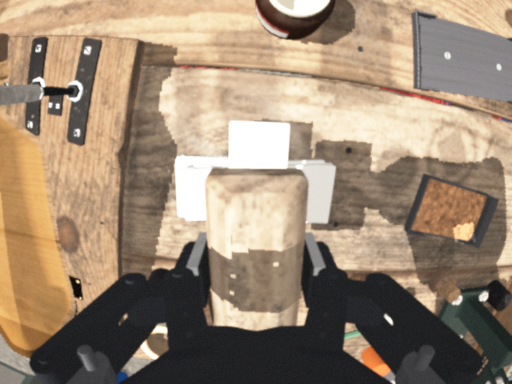

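The block is in the hand, level at (257,245), and the bundles have stayed put. The rest is at (450,210).

Emit:
{"fn": "step_arm", "kwargs": {
  "commands": [
    {"gripper": 0.5, "x": -5.2, "y": 36.1, "z": 0, "spin": 0},
    {"gripper": 0.5, "x": -5.2, "y": 36.1, "z": 0, "spin": 0},
    {"gripper": 0.5, "x": -5.2, "y": 36.1, "z": 0, "spin": 0},
    {"gripper": 0.5, "x": -5.2, "y": 36.1, "z": 0, "spin": 0},
    {"gripper": 0.5, "x": -5.2, "y": 36.1, "z": 0, "spin": 0},
    {"gripper": 0.5, "x": -5.2, "y": 36.1, "z": 0, "spin": 0},
    {"gripper": 0.5, "x": 0, "y": 0, "z": 0, "spin": -8},
    {"gripper": 0.5, "x": 0, "y": 0, "z": 0, "spin": -8},
    {"gripper": 0.5, "x": 0, "y": 0, "z": 0, "spin": -8},
    {"gripper": 0.5, "x": 0, "y": 0, "z": 0, "spin": -8}
  ]
}}

```text
time: 7.35
eef_pos: [0.4528, -0.0251, 0.1339]
tcp_rot: [0.948, 0.318, -0.001, -0.001]
contact_force: [-0.4, 0.6, -0.8]
opening: 0.527
finger_force: 41.4
```

Emit:
{"fn": "step_arm", "kwargs": {
  "commands": [
    {"gripper": 0.5, "x": 0, "y": 0, "z": 0, "spin": -8},
    {"gripper": 0.5, "x": 0, "y": 0, "z": 5, "spin": -8},
    {"gripper": 0.5, "x": 0, "y": 0, "z": 10, "spin": -8},
    {"gripper": 0.5, "x": 0, "y": 0, "z": 10, "spin": -8},
    {"gripper": 0.5, "x": 0, "y": 0, "z": 10, "spin": -8},
    {"gripper": 0.5, "x": 0, "y": 0, "z": 5, "spin": -5.5},
    {"gripper": 0.5, "x": 0, "y": 0, "z": 0, "spin": 0},
    {"gripper": 0.5, "x": 0, "y": 0, "z": 0, "spin": 0},
    {"gripper": 0.5, "x": 0, "y": 0, "z": 0, "spin": 0},
    {"gripper": 0.5, "x": 0, "y": 0, "z": 0, "spin": 0}
  ]
}}

```text
time: 8.35
eef_pos: [0.454, -0.0252, 0.0956]
tcp_rot: [0.753, 0.658, 0.0, 0.0]
contact_force: [0.3, -0.2, -1.5]
opening: 0.526
finger_force: 41.4
```

```bash
python3 - <<'E'
from h import *
d,P=snap("w6");plan((453,-25.1,19,82.3))
B=(.38,.52,-.12,.07)
layer(P,.06,.13,B,"block in hand");layer(P,.011,.025,B,"rest walls")
layer(P,.011,.025,(.54,.70,-.14,.09),"long walls")
E
```

```text
t 8.40 at [453.9 -25.2  95.6] th 82.3 tilt [ 0.001 -0.    -1.   ] open 0.525 F [0.9 0.8 0.6] q1,q6 [-0.28 -0.14]
 tool x -0.0 y -0.9 z 76.6 spin -0.0
block in hand 18002 [454.1 -22.9] [87.  89.2] 173.8 z [101.2 114.4 122.2]
rest walls 968 [458.3  18.1] [28.9 64.2] 173.0 z [13.  17.  20.5]
long walls 1671 [619.7 -24.5] [ 77.8 170.9] 96.4 z [12.  16.3 20.4]
```

Emit:
{"fn": "step_arm", "kwargs": {
  "commands": [
    {"gripper": 0.5, "x": 0, "y": -0.9, "z": 18, "spin": 0},
    {"gripper": 0.5, "x": 0, "y": 0, "z": 18, "spin": 0},
    {"gripper": 0.5, "x": 0, "y": 0, "z": 15, "spin": 0},
    {"gripper": 0.5, "x": 0, "y": 0, "z": 10, "spin": 0},
    {"gripper": 0.5, "x": 0, "y": 0, "z": 8, "spin": 0},
    {"gripper": 0.5, "x": 0, "y": 0, "z": 5, "spin": 0},
    {"gripper": 0.5, "x": 0, "y": 0, "z": 2, "spin": 0},
    {"gripper": 0.5, "x": 0, "y": 0, "z": 0, "spin": 0},
    {"gripper": 0.5, "x": 0, "y": 0, "z": 0, "spin": 0},
    {"gripper": 0.5, "x": 0, "y": 0, "z": 0, "spin": 0}
  ]
}}

```text
time: 9.4
eef_pos: [0.4533, -0.0251, 0.0198]
tcp_rot: [0.753, 0.658, 0.0, 0.0]
contact_force: [-0.6, 0.7, 0.3]
opening: 0.529
finger_force: 41.4
```

Emit:
{"fn": "step_arm", "kwargs": {
  "commands": [
    {"gripper": 0.5, "x": 0, "y": 0, "z": 0.7, "spin": 0},
    {"gripper": 0.5, "x": 0, "y": 0, "z": 0.6, "spin": 0},
    {"gripper": 0.5, "x": 0, "y": 0, "z": 0, "spin": 0},
    {"gripper": -0.3, "x": 0, "y": 0, "z": 0, "spin": 0},
    {"gripper": -0.3, "x": 0, "y": 0, "z": 0, "spin": 0},
    {"gripper": -0.3, "x": 0, "y": 0, "z": 0, "spin": 0},
    {"gripper": -0.3, "x": 0, "y": 0, "z": -10, "spin": 0},
    {"gripper": -0.3, "x": 0, "y": 0, "z": -30, "spin": 0},
    {"gripper": -0.3, "x": 0, "y": 0, "z": -40, "spin": 0},
    {"gripper": -0.3, "x": 0, "y": 0, "z": -40, "spin": 0}
  ]
}}

```text
time: 10.4
eef_pos: [0.4524, -0.0249, 0.1397]
tcp_rot: [0.753, 0.658, -0.0, -0.0]
contact_force: [0.7, 0.2, -0.3]
opening: 0.651
finger_force: 0.0
```

```bash
python3 - <<'E'
from h import *
d,P=snap("w7");plan((469,193,135,4.8))
B=(.38,.52,-.12,.07)
layer(P,.028,.05,B,"block");layer(P,.011,.025,B,"rest walls")
E
```

```text
t 10.45 at [457.  -26.  147.3] th 82.4 tilt [ 0.012 -0.003 -1.   ] open 0.652 F [3.4 0.7 3.2] q1,q6 [-0.28 -0.15]
 tool x 218.6 y -17.2 z 12.3 spin 77.6
block 4272 [452.9 -24.9] [40.3 85. ] 81.6 z [29.1 35.7 37.3]
rest walls 1673 [452.7 -25.5] [ 64.5 116.1] 82.5 z [12.5 16.6 24. ]
```

View pics/w7.png

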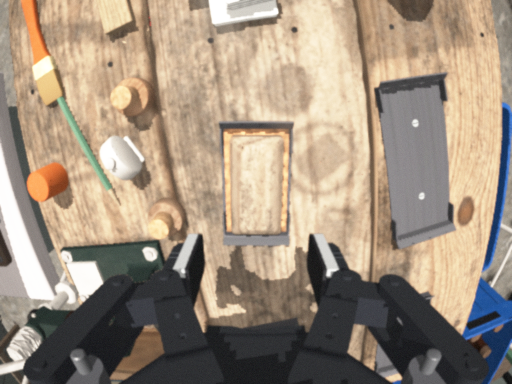

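The block sits centred in the cork rest, at (258,185). Next is the short bundle.

Emit:
{"fn": "step_arm", "kwargs": {
  "commands": [
    {"gripper": -0.3, "x": 36.4, "y": -2.2, "z": 0, "spin": 0},
    {"gripper": -0.3, "x": 36.4, "y": -2.2, "z": 0, "spin": 0},
    {"gripper": -0.3, "x": 36.4, "y": -2.2, "z": 0, "spin": 0},
    {"gripper": -0.3, "x": 36.4, "y": -2.2, "z": 0, "spin": 0},
    {"gripper": -0.3, "x": 36.4, "y": -2.2, "z": 0, "spin": 0},
    {"gripper": -0.3, "x": 36.4, "y": -2.2, "z": 0, "spin": 0},
    {"gripper": -0.3, "x": 0, "y": 0, "z": 0, "spin": 8},
    {"gripper": -0.3, "x": 0, "y": 0, "z": 0, "spin": 8},
    {"gripper": -0.3, "x": 0, "y": 0, "z": 0, "spin": 8},
    {"gripper": -0.3, "x": 0, "y": 0, "z": 0, "spin": 8}
  ]
}}

```text
time: 11.45
eef_pos: [0.4689, 0.1935, 0.1386]
tcp_rot: [0.906, 0.423, 0.0, 0.0]
contact_force: [0.1, 0.4, -0.4]
opening: 0.652
finger_force: 0.0
```

Emit:
{"fn": "step_arm", "kwargs": {
  "commands": [
    {"gripper": -0.3, "x": 0, "y": 0, "z": 0, "spin": 8},
    {"gripper": -0.3, "x": 0, "y": 0, "z": 0, "spin": 8},
    {"gripper": -0.3, "x": 0, "y": 0, "z": 0, "spin": 8},
    {"gripper": -0.3, "x": 0, "y": 0, "z": 0, "spin": 8},
    {"gripper": -0.3, "x": 0, "y": 0, "z": 0, "spin": 8},
    {"gripper": -0.3, "x": 0, "y": 0, "z": 0, "spin": 5.5},
    {"gripper": -0.3, "x": 0, "y": 0, "z": 0, "spin": 0},
    {"gripper": -0.3, "x": 0, "y": 0, "z": 0, "spin": 0},
    {"gripper": -0.3, "x": 0, "y": 0, "z": 0, "spin": 0},
    {"gripper": -0.3, "x": 0, "y": 0, "z": 0, "spin": 0}
  ]
}}

```text
time: 12.45
eef_pos: [0.4689, 0.1932, 0.1381]
tcp_rot: [0.999, 0.043, 0.0, -0.0]
contact_force: [-0.4, 1.2, -0.4]
opening: 0.652
finger_force: 0.0
```

```bash
python3 - <<'E'
from h import *
d,P=snap("w8");tips(d,P);plan((469,193,40,4.8))
B=(.38,.56,.10,.29)
layer(P,.0365,.060,B,"short");layer(P,.022,.034,B,"mid");layer(P,.006,.017,B,"long")
E
```

```text
tip -1 1246 z max 6.2 y [27.1 40.4]
tip 1 1249 z max 5.7 y [27.7 41.1]
t 12.50 at [468.9 193.2 138.1] th 4.9 tilt [ 0.  0. -1.] open 0.651 F [ 0.1 -0.1  0.1] q1,q6 [0.19 1.68]
 tool x 0.1 y 0.2 z 98.1 spin 0.1
short 7486 [469.4 192. ] [ 49.1 113. ] 2.3 z [43.7 44.9 45.9]
mid 4177 [466.4 194.9] [ 48.4 122.6] 97.1 z [29.  30.3 31.4]
long 1346 [461.3 194.1] [ 58.5 143.7] 92.2 z [10.3 12.8 14. ]
```

View pics/w8.png

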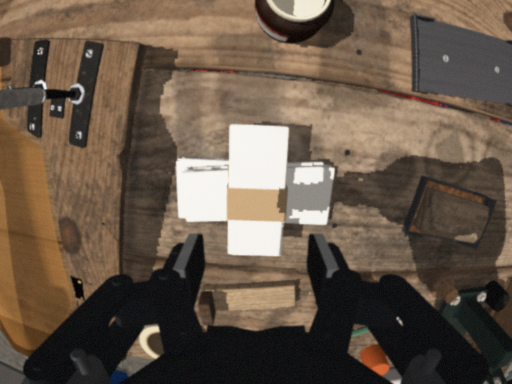

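The short bundle is now bare at (257,190), with its brown band at (257,205). The mid bundle sticks out on both sides below it.

```bash
cat >> h.py <<'E'
def axis(P,m,c,th):
    "refine centre and angle of an elongated rectangle from the two edge percentiles in slices along it"
    a=np.radians(th);u=np.array([np.cos(a),np.sin(a)]);n=np.array([-u[1],u[0]])
    q=P[m][:,:2]*1000-c;s=q@u;w=q@n;X=[]
    for k in np.arange(-50,50,5):
        i=(s>k)&(s<k+5)
        if i.sum()>20: X.append((k+2.5,*np.percentile(w[i],[2,98])))
    X=np.array(X);g=np.polyfit(X[:,0],X[:,1:],1)
    print("  edge slopes deg",np.degrees(g[0]).round(1),"width",np.round(g[1,1]-g[1,0],1),"-> th %.1f"%(th+np.degrees(g[0].mean())),"mid offset n %.1f, ends"%g[1].mean(),np.percentile(s,[.5,99.5]).round(1))
E
python3 - <<'E'
from h import *
d,P=snap("w9")
m=layer(P,.0365,.060,(.38,.56,.1,.29),"short");axis(P,m,(469.4,192),3.5)
E
```

```text
short 7478 [469.2 192. ] [ 49.  113.3] 2.3 z [43.7 44.9 45.9]
  edge slopes deg [ 0.6 -1.3] width 44.1 -> th 3.1 mid offset n 0.1, ends [-53.2  56.2]
```

Emit:
{"fn": "step_arm", "kwargs": {
  "commands": [
    {"gripper": -0.3, "x": 0.3, "y": 1.2, "z": 20, "spin": 1.8},
    {"gripper": -0.3, "x": 0, "y": 0, "z": 20, "spin": 0},
    {"gripper": -0.3, "x": 0, "y": 0, "z": 20, "spin": 0},
    {"gripper": -0.3, "x": 0, "y": 0, "z": 18, "spin": 0},
    {"gripper": -0.3, "x": 0, "y": 0, "z": 13, "spin": 0},
    {"gripper": -0.3, "x": 0, "y": 0, "z": 6, "spin": 0},
    {"gripper": -0.3, "x": 0, "y": 0, "z": 2, "spin": 0},
    {"gripper": -0.3, "x": 0, "y": 0, "z": 0, "spin": 0},
    {"gripper": 0.3, "x": 0, "y": 0, "z": 0, "spin": 0},
    {"gripper": 0.3, "x": 0, "y": 0, "z": 0, "spin": 0}
  ]
}}

```text
time: 13.55
eef_pos: [0.4708, 0.1924, 0.0406]
tcp_rot: [1.0, 0.027, 0.002, -0.0]
contact_force: [0.5, 0.5, 4.6]
opening: 0.534
finger_force: 43.3
```

Emit:
{"fn": "step_arm", "kwargs": {
  "commands": [
    {"gripper": 0.5, "x": 0, "y": 0, "z": 0, "spin": 0},
    {"gripper": 0.5, "x": 0, "y": 0, "z": 0, "spin": 0},
    {"gripper": 0.5, "x": 0, "y": 0, "z": 0, "spin": 0},
    {"gripper": 0.5, "x": 0, "y": 0, "z": -5, "spin": 0},
    {"gripper": 0.5, "x": 0, "y": 0, "z": -10, "spin": 0},
    {"gripper": 0.5, "x": 0, "y": 0, "z": -15, "spin": 0},
    {"gripper": 0.5, "x": 0, "y": 0, "z": -20, "spin": 0},
    {"gripper": 0.5, "x": 0, "y": 0, "z": -20, "spin": 0},
    {"gripper": 0.5, "x": 0, "y": 0, "z": -20, "spin": 0},
    {"gripper": 0.5, "x": 0, "y": 0, "z": 0, "spin": 0}
  ]
}}

```text
time: 14.55
eef_pos: [0.4712, 0.1925, 0.1323]
tcp_rot: [1.0, 0.027, 0.003, -0.001]
contact_force: [0.0, 1.3, -0.6]
opening: 0.539
finger_force: 41.0
```

```bash
python3 - <<'E'
from h import *
d,P=snap("w10");plan((452.5,-264.3,130,96.7))
B=(.38,.56,.10,.29)
layer(P,.06,.15,B,"short in hand");layer(P,.022,.034,B,"mid");layer(P,.006,.017,B,"long")
E
```

```text
t 14.60 at [470.1 192.2 130.5] th 3.0 tilt [ 0.003  0.001 -1.   ] open 0.535 F [-0.4 -0.9 -0.3] q1,q6 [0.19 1.71]
 tool x -41.7 y 455.0 z 0.5 spin -93.7
short in hand 17995 [475.  192.4] [ 73.4 103.8] 1.6 z [135.5 136.7 138.9]
mid 2363 [465.7 194.4] [ 46.6 122. ] 97.1 z [28.7 30.3 31.4]
long 1148 [461.7 194.4] [ 57.7 144.1] 92.1 z [10.3 12.8 14. ]
```

View pics/w10.png

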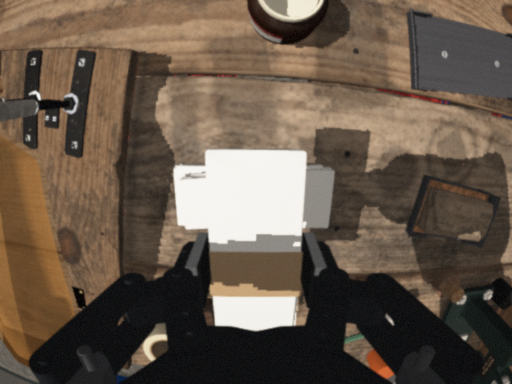

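The short bundle is held level at (255,240). Its tray is to the right, so I'll carry it over.

Emit:
{"fn": "step_arm", "kwargs": {
  "commands": [
    {"gripper": 0.5, "x": -4.2, "y": 45.3, "z": 0, "spin": 0},
    {"gripper": 0.5, "x": -4.2, "y": 45.3, "z": 0, "spin": 0},
    {"gripper": 0.5, "x": -4.2, "y": 45.3, "z": 0, "spin": 0},
    {"gripper": 0.5, "x": -4.2, "y": 45.3, "z": 0, "spin": 0},
    {"gripper": 0.5, "x": -4.2, "y": 45.3, "z": 0, "spin": 0},
    {"gripper": 0.5, "x": -4.2, "y": 45.3, "z": 0, "spin": 0},
    {"gripper": 0.5, "x": -4.2, "y": 45.3, "z": 0, "spin": 0},
    {"gripper": 0.5, "x": -4.2, "y": 45.3, "z": 0, "spin": 0},
    {"gripper": 0.5, "x": -4.2, "y": 45.3, "z": 0, "spin": 0},
    {"gripper": 0.5, "x": -4.2, "y": 45.3, "z": 0, "spin": 0}
  ]
}}

```text
time: 15.6
eef_pos: [0.45, -0.2637, 0.1273]
tcp_rot: [1.0, 0.026, -0.001, -0.001]
contact_force: [0.9, 0.9, -0.9]
opening: 0.536
finger_force: 41.1
```

Emit:
{"fn": "step_arm", "kwargs": {
  "commands": [
    {"gripper": 0.5, "x": 0, "y": 0, "z": 0, "spin": -8.5},
    {"gripper": 0.5, "x": 0, "y": 0, "z": 0, "spin": -8.5},
    {"gripper": 0.5, "x": 0, "y": 0, "z": 0, "spin": -8.5},
    {"gripper": 0.5, "x": 0, "y": 0, "z": 0, "spin": -8.5},
    {"gripper": 0.5, "x": 0, "y": 0, "z": 0, "spin": -8.5},
    {"gripper": 0.5, "x": 0, "y": 0, "z": 0, "spin": -8.5},
    {"gripper": 0.5, "x": 0, "y": 0, "z": 0, "spin": -8.5},
    {"gripper": 0.5, "x": 0, "y": 0, "z": 0, "spin": -8.5},
    {"gripper": 0.5, "x": 0, "y": 0, "z": 0, "spin": -8.5},
    {"gripper": 0.5, "x": 0, "y": 0, "z": 0, "spin": -8.5}
  ]
}}

```text
time: 16.6
eef_pos: [0.4504, -0.2617, 0.1271]
tcp_rot: [0.717, 0.697, -0.0, -0.002]
contact_force: [-0.1, -0.4, -1.0]
opening: 0.541
finger_force: 41.2
```

Emit:
{"fn": "step_arm", "kwargs": {
  "commands": [
    {"gripper": 0.5, "x": 0, "y": 0, "z": 0, "spin": -8.5},
    {"gripper": 0.5, "x": 0, "y": 0, "z": 0, "spin": 0},
    {"gripper": 0.5, "x": 0, "y": 0, "z": 0, "spin": 0},
    {"gripper": 0.5, "x": 0, "y": 0, "z": 0, "spin": 0},
    {"gripper": 0.5, "x": 0, "y": 0, "z": 0, "spin": 0},
    {"gripper": 0.5, "x": 0, "y": 0, "z": 0, "spin": 0},
    {"gripper": 0.5, "x": 0, "y": 0, "z": 0, "spin": 0},
    {"gripper": 0.5, "x": 0, "y": 0, "z": 0, "spin": 0},
    {"gripper": 0.5, "x": 0, "y": 0, "z": 0, "spin": 0},
    {"gripper": 0.5, "x": 0, "y": 0, "z": 0, "spin": 0}
  ]
}}

```text
time: 17.6
eef_pos: [0.4513, -0.2625, 0.1291]
tcp_rot: [0.666, 0.746, 0.0, 0.0]
contact_force: [-0.2, 0.5, 0.2]
opening: 0.537
finger_force: 41.2
```

```bash
python3 - <<'E'
from h import *
d,P=snap("w11");plan((452.3,-262.8,15,96.7))
B=(.37,.53,-.36,-.17)
m=layer(P,.115,.16,B,"short in hand");axis(P,m,(452,-264),96.7)
m=layer(P,.009,.025,B,"tray walls")
q=P[m]*1000;u=np.radians(96.7);u=np.array([np.cos(u),np.sin(u)]);s=(q[:,:2]-[452.5,-264.3])@u
for a,b in((40,100),(-100,-40)):
    i=(s>a)&(s<b)
    if i.sum()>10:
        print(i.sum(),np.percentile(s[i],[1,20,50,80,99]).round(1))
# top camera view of same
from plant import read_camera
d=read_camera("top");P=cloud(d);layer(P,.13,.16,B,"top: bundle/gripper")
E
```

```text
t 17.65 at [ 451.3 -262.5  129. ] th 96.5 tilt [-0.  0. -1.] open 0.535 F [-0.2  0.3  0.2] q1,q6 [-0.72 -0.84]
 tool x -0.4 y 0.9 z 114.0 spin -0.2
short in hand 19361 [ 450.7 -258.7] [ 73.6 103.5] 93.3 z [132.2 133.5 150.8]
  edge slopes deg [0.4 2.4] width 45.5 -> th 98.1 mid offset n 0.3, ends [-43.7  56.5]
tray walls 846 [ 446.3 -211.6] [29.2 66.9] 6.6 z [12.7 17.  20.5]
837 [41.2 60.5 63.3 66.  67.5]
top: bundle/gripper 276 [ 453.  -232.2] [43.8 61. ] 112.4 z [130.3 131.9 134.9]
```

View pics/w11.png

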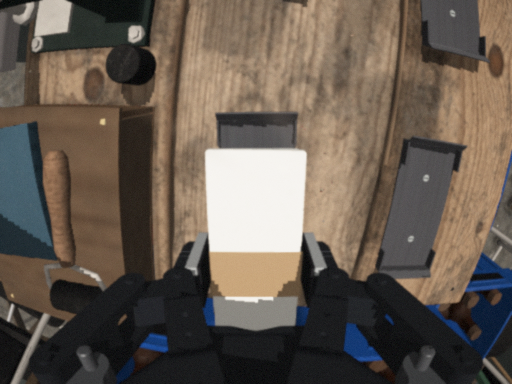

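The held bundle at (255,225) lines up with its tray, whose far wall shows at (257,120). Its far end is centred to within 1 mm, so I'll lower it.

Emit:
{"fn": "step_arm", "kwargs": {
  "commands": [
    {"gripper": 0.5, "x": -0.2, "y": 0.8, "z": 25, "spin": 0},
    {"gripper": 0.5, "x": 0, "y": 0, "z": 25, "spin": 0},
    {"gripper": 0.5, "x": 0, "y": 0, "z": 22, "spin": 0},
    {"gripper": 0.5, "x": 0, "y": 0, "z": 15, "spin": 0},
    {"gripper": 0.5, "x": 0, "y": 0, "z": 10, "spin": 0},
    {"gripper": 0.5, "x": 0, "y": 0, "z": 8, "spin": 0},
    {"gripper": 0.5, "x": 0, "y": 0, "z": 5, "spin": 0},
    {"gripper": 0.5, "x": 0, "y": 0, "z": 2, "spin": 0},
    {"gripper": 0.5, "x": 0, "y": 0, "z": 0, "spin": 0},
    {"gripper": 0.5, "x": 0, "y": 0, "z": 0, "spin": 0}
  ]
}}

```text
time: 18.7
eef_pos: [0.4526, -0.263, 0.0176]
tcp_rot: [0.666, 0.746, 0.0, 0.001]
contact_force: [0.8, -0.0, -1.2]
opening: 0.539
finger_force: 41.2
```

Emit:
{"fn": "step_arm", "kwargs": {
  "commands": [
    {"gripper": 0.5, "x": 0, "y": 0, "z": 1, "spin": 0},
    {"gripper": 0.5, "x": 0, "y": 0, "z": 1, "spin": 0},
    {"gripper": 0.5, "x": 0, "y": 0, "z": 0.7, "spin": 0},
    {"gripper": 0.5, "x": 0, "y": 0, "z": 0, "spin": 0},
    {"gripper": -0.25, "x": 0, "y": 0, "z": 0, "spin": 0},
    {"gripper": -0.25, "x": 0, "y": 0, "z": 0, "spin": 0},
    {"gripper": -0.25, "x": 0, "y": 0, "z": -2, "spin": 0},
    {"gripper": -0.25, "x": 0, "y": 0, "z": -10, "spin": 0},
    {"gripper": -0.25, "x": 0, "y": 0, "z": -30, "spin": 0},
    {"gripper": -0.25, "x": 0, "y": 0, "z": -30, "spin": 0}
  ]
}}

```text
time: 19.7
eef_pos: [0.4517, -0.2623, 0.0872]
tcp_rot: [0.666, 0.746, -0.0, -0.001]
contact_force: [0.7, -0.4, 0.8]
opening: 0.623
finger_force: 0.0
```

Emit:
{"fn": "step_arm", "kwargs": {
  "commands": [
    {"gripper": -0.25, "x": 0, "y": 0, "z": -30, "spin": 0},
    {"gripper": -0.25, "x": 0, "y": 0, "z": -20, "spin": 0},
    {"gripper": -0.25, "x": 40, "y": 0, "z": 0, "spin": 0},
    {"gripper": -0.25, "x": 42, "y": 0, "z": 0, "spin": 0},
    {"gripper": -0.25, "x": 42, "y": 0, "z": 0, "spin": 0},
    {"gripper": -0.25, "x": 42, "y": 0, "z": 0, "spin": 0},
    {"gripper": -0.25, "x": 42, "y": 0, "z": 0, "spin": 0},
    {"gripper": -0.25, "x": 42, "y": 0, "z": 0, "spin": 0},
    {"gripper": -0.25, "x": 42, "y": 0, "z": 0, "spin": 0},
    {"gripper": -0.25, "x": 42, "y": 0, "z": 0, "spin": 0}
  ]
}}

```text
time: 20.7
eef_pos: [0.4139, 0.0707, 0.1374]
tcp_rot: [0.666, 0.746, 0.001, 0.001]
contact_force: [0.4, -0.1, -0.1]
opening: 0.623
finger_force: 0.0
```

```bash
python3 - <<'E'
from h import *
from plant import read_camera
plan((466.5,194.9,140,97.2))
d=read_camera("top");pickle.dump(d,open("t2.pkl","wb"));P=cloud(d);V=d["color"].min(2)
B=(.37,.53,-.36,-.17)
m=layer(P,.008,.025,B,"short white",V>185);layer(P,.008,.025,B,"walls",V<150)
cv2.imwrite("pics/t2.png",cv2.resize(d["color"][105:265,120:390,::-1],None,fx=2.9,fy=2.9,interpolation=cv2.INTER_CUBIC))
E
```

```text
t 20.70 at [413.9  70.7 137.4] th 96.5 tilt [ 0.002 -0.    -1.   ] open 0.623 F [ 0.4 -0.1 -0.1] q1,q6 [-0.07 -0.19]
 tool x 117.4 y 66.3 z -2.6 spin -0.7
short white 516 [ 452.6 -263.2] [ 46.1 111.8] 95.7 z [13.5 16.2 18.8]
walls 150 [ 452.6 -264.2] [ 66.9 135.5] 96.7 z [ 9.7 15.3 19.2]
```

View pics/t2.png

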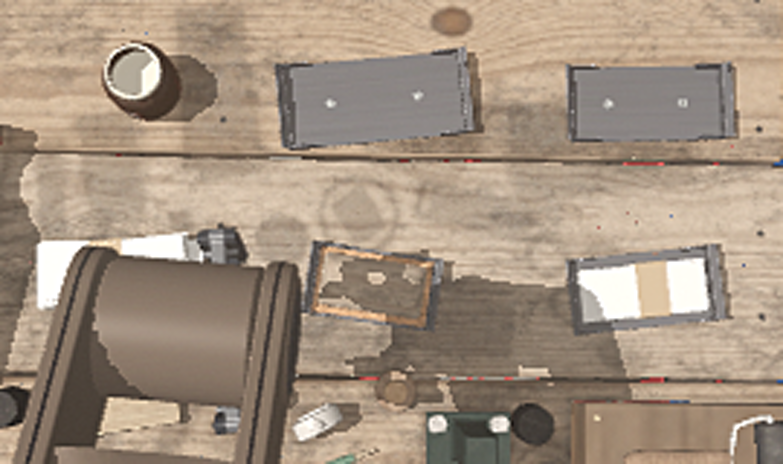

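The short bundle lies in its tray at (652,285), flat and centred (top at z = 16 mm). The mid bundle is next.

Emit:
{"fn": "step_arm", "kwargs": {
  "commands": [
    {"gripper": -0.35, "x": 29.4, "y": 16.6, "z": 0, "spin": 0},
    {"gripper": -0.35, "x": 29.4, "y": 16.6, "z": 0, "spin": 0},
    {"gripper": -0.35, "x": 29.4, "y": 16.6, "z": 0, "spin": 0},
    {"gripper": -0.35, "x": 29.2, "y": 16.5, "z": 0, "spin": 0},
    {"gripper": -0.35, "x": 0, "y": 0, "z": 0, "spin": -0.7},
    {"gripper": -0.35, "x": 0, "y": 0, "z": 0, "spin": 0},
    {"gripper": -0.35, "x": 0, "y": 0, "z": 0, "spin": 0},
    {"gripper": -0.35, "x": 0, "y": 0, "z": 0, "spin": 0},
    {"gripper": -0.35, "x": 0, "y": 0, "z": 0, "spin": 0},
    {"gripper": -0.35, "x": 0, "y": 0, "z": 0, "spin": 0}
  ]
}}

```text
time: 21.75
eef_pos: [0.4666, 0.1928, 0.1364]
tcp_rot: [0.661, 0.75, 0.0, 0.0]
contact_force: [-0.2, -0.2, 0.6]
opening: 0.674
finger_force: 0.0
```

```bash
python3 - <<'E'
from h import *
d,P=snap("w12")
B=(.38,.56,.10,.29)
m=layer(P,.022,.036,B,"mid");axis(P,m,(466.2,194.8),97.2);m=layer(P,.006,.017,B,"long")
plan((466.2,194.8,25,97.2))
E
```

```text
mid 7476 [465.4 195.1] [ 50.  120.2] 97.1 z [29.3 30.4 31.5]
  edge slopes deg [-0.3 -0.3] width 44.6 -> th 96.9 mid offset n 1.0, ends [-58.1  60.3]
long 2445 [460.7 194. ] [ 58.6 143.6] 91.4 z [10.5 12.9 14.1]
t 21.80 at [466.6 192.9 136.4] th 97.2 tilt [ 0. -0. -1.] open 0.675 F [-0.1 -0.7 -0. ] q1,q6 [0.19 0.07]
 tool x 1.9 y -0.2 z 111.4 spin -0.0
```

Emit:
{"fn": "step_arm", "kwargs": {
  "commands": [
    {"gripper": -0.35, "x": 2, "y": -0.8, "z": 25, "spin": 0},
    {"gripper": -0.35, "x": 0, "y": 0, "z": 25, "spin": 0},
    {"gripper": -0.35, "x": 0, "y": 0, "z": 20, "spin": 0},
    {"gripper": -0.35, "x": 0, "y": 0, "z": 18, "spin": 0},
    {"gripper": -0.35, "x": 0, "y": 0, "z": 13, "spin": 0},
    {"gripper": -0.35, "x": 0, "y": 0, "z": 7, "spin": 0},
    {"gripper": -0.35, "x": 0, "y": 0, "z": 3, "spin": 0},
    {"gripper": -0.35, "x": 0, "y": 0, "z": 0, "spin": 0},
    {"gripper": 0.3, "x": 0, "y": 0, "z": 0, "spin": 0},
    {"gripper": 0.3, "x": 0, "y": 0, "z": 0, "spin": 0}
  ]
}}

```text
time: 22.8
eef_pos: [0.4665, 0.1954, 0.0263]
tcp_rot: [0.661, 0.75, 0.001, 0.001]
contact_force: [0.7, -0.4, -1.0]
opening: 0.547
finger_force: 42.8
```

Emit:
{"fn": "step_arm", "kwargs": {
  "commands": [
    {"gripper": 0.5, "x": 0, "y": 0, "z": 0, "spin": 0},
    {"gripper": 0.5, "x": 0, "y": 0, "z": 0, "spin": 0},
    {"gripper": 0.5, "x": 0, "y": 0, "z": 0, "spin": 0},
    {"gripper": 0.5, "x": 0, "y": 0, "z": -5, "spin": 0},
    {"gripper": 0.5, "x": 0, "y": 0, "z": -10, "spin": 0},
    {"gripper": 0.5, "x": 0, "y": 0, "z": -15, "spin": 0},
    {"gripper": 0.5, "x": 0, "y": 0, "z": -20, "spin": 0},
    {"gripper": 0.5, "x": 0, "y": 0, "z": -30, "spin": 0},
    {"gripper": 0.5, "x": 0, "y": 0, "z": -30, "spin": 0},
    {"gripper": 0.5, "x": 0, "y": 0, "z": 0, "spin": 0}
  ]
}}

```text
time: 23.8
eef_pos: [0.4684, 0.1959, 0.1403]
tcp_rot: [0.661, 0.75, 0.004, 0.003]
contact_force: [0.8, 0.3, -0.7]
opening: 0.55
finger_force: 42.9
```

```bash
python3 - <<'E'
from h import *
d,P=snap("w13")
B=(.38,.56,.10,.30)
m=layer(P,.105,.16,B,"mid in hand");axis(P,m,(466.2,194.8),97.2);m=layer(P,.006,.017,B,"long")
plan((620.6,-269.5,135,92.1))
E
```

```text
mid in hand 19832 [467.4 201.8] [ 74.6 108.9] 97.6 z [143.3 144.5 148.4]
  edge slopes deg [-2.6  0.6] width 45.9 -> th 96.2 mid offset n -1.6, ends [-44.4  60.9]
long 1960 [459.  252.7] [27.5 58.1] 4.2 z [10.5 12.8 14.1]
t 23.85 at [466.9 195.6 137.9] th 97.2 tilt [ 0.005  0.001 -1.   ] open 0.551 F [ 0.6  0.  -1.3] q1,q6 [0.2  0.07]
 tool x -480.7 y 93.8 z 2.9 spin 5.1
```

View pics/w13.png

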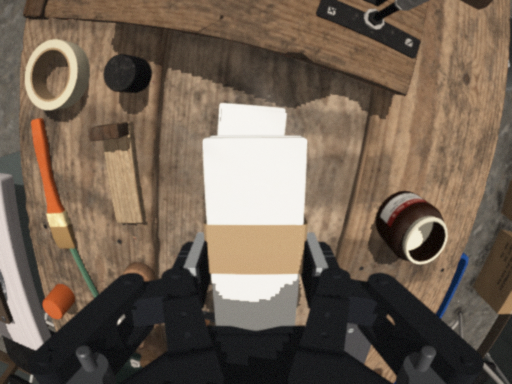

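The mid bundle is held level at (255,215), and the long one is still on the bench beneath it at (250,120). I'll carry the mid bundle to its tray.

Emit:
{"fn": "step_arm", "kwargs": {
  "commands": [
    {"gripper": 0.5, "x": -43.5, "y": 8.5, "z": 0, "spin": 0},
    {"gripper": 0.5, "x": -43.5, "y": 8.5, "z": 0, "spin": 0},
    {"gripper": 0.5, "x": -43.5, "y": 8.5, "z": 0, "spin": 0},
    {"gripper": 0.5, "x": -43.5, "y": 8.5, "z": 0, "spin": 0},
    {"gripper": 0.5, "x": -43.5, "y": 8.5, "z": 0, "spin": 0},
    {"gripper": 0.5, "x": -43.5, "y": 8.5, "z": 0, "spin": 0},
    {"gripper": 0.5, "x": -43.5, "y": 8.5, "z": 0, "spin": 0},
    {"gripper": 0.5, "x": -43.5, "y": 8.5, "z": 0, "spin": 0},
    {"gripper": 0.5, "x": -43.5, "y": 8.5, "z": 0, "spin": 0},
    {"gripper": 0.5, "x": -43.5, "y": 8.5, "z": 0, "spin": 0}
  ]
}}

```text
time: 24.85
eef_pos: [0.6037, -0.2267, 0.1328]
tcp_rot: [0.661, 0.75, -0.0, -0.002]
contact_force: [-0.4, 1.2, -0.7]
opening: 0.548
finger_force: 42.9
```

Emit:
{"fn": "step_arm", "kwargs": {
  "commands": [
    {"gripper": 0.5, "x": -30, "y": 6, "z": 0, "spin": 0},
    {"gripper": 0.5, "x": -15, "y": 3, "z": 0, "spin": 0},
    {"gripper": 0.5, "x": 0, "y": 0, "z": 0, "spin": 5.1},
    {"gripper": 0.5, "x": 0, "y": 0, "z": 0, "spin": 0},
    {"gripper": 0.5, "x": 0, "y": 0, "z": 0, "spin": 0},
    {"gripper": 0.5, "x": 0, "y": 0, "z": 0, "spin": 0},
    {"gripper": 0.5, "x": 0, "y": 0, "z": 0, "spin": 0},
    {"gripper": 0.5, "x": 0, "y": 0, "z": 0, "spin": 0},
    {"gripper": 0.5, "x": 0, "y": 0, "z": 0, "spin": 0},
    {"gripper": 0.5, "x": 0, "y": 0, "z": 0, "spin": 0}
  ]
}}

```text
time: 25.85
eef_pos: [0.6193, -0.269, 0.1355]
tcp_rot: [0.694, 0.72, 0.0, 0.0]
contact_force: [0.5, 0.5, -1.7]
opening: 0.552
finger_force: 42.8
```

```bash
cat >> h.py <<'E'
def wall(P,c,th,B):
    m=layer(P,.009,.025,B,"tray walls");a=np.radians(th);u=np.array([np.cos(a),np.sin(a)]);n=np.array([-u[1],u[0]])
    q=P[m][:,:2]*1000-c;s=q@u;i=s>45
    print("  far wall s",np.percentile(s[i],[1,20,99]).round(1),"across",np.percentile((q@n)[i],[1,99]).round(1))
E
python3 - <<'E'
from h import *
d,P=snap("w14")
B=(.54,.70,-.37,-.16);c=(620.6,-269.5)
m=layer(P,.105,.16,B,"mid in hand");axis(P,m,c,92.1);wall(P,c,92.1,B)
plan((620.6,-268.7,18,92.1))
E
```

```text
mid in hand 20244 [ 619.1 -262.8] [ 74.4 109.1] 93.4 z [138.4 139.6 148.5]
  edge slopes deg [-1.9  0.6] width 46.1 -> th 91.5 mid offset n 1.9, ends [-44.7  60.6]
tray walls 811 [ 619.2 -208.6] [28.4 68.4] 2.2 z [12.7 17.4 20.6]
  far wall s [47.6 68.7 75. ] across [-34.5  32.8]
t 25.90 at [ 619.3 -269.1  135.4] th 92.1 tilt [ 0. -0. -1.] open 0.551 F [ 0.2  1.  -0.6] q1,q6 [-0.56 -0.6 ]
 tool x 0.3 y 1.3 z 117.4 spin 0.0
```

Emit:
{"fn": "step_arm", "kwargs": {
  "commands": [
    {"gripper": 0.5, "x": 0.7, "y": 1.2, "z": 25, "spin": 0},
    {"gripper": 0.5, "x": 0, "y": 0, "z": 25, "spin": 0},
    {"gripper": 0.5, "x": 0, "y": 0, "z": 25, "spin": 0},
    {"gripper": 0.5, "x": 0, "y": 0, "z": 15, "spin": 0},
    {"gripper": 0.5, "x": 0, "y": 0, "z": 10, "spin": 0},
    {"gripper": 0.5, "x": 0, "y": 0, "z": 8, "spin": 0},
    {"gripper": 0.5, "x": 0, "y": 0, "z": 5, "spin": 0},
    {"gripper": 0.5, "x": 0, "y": 0, "z": 2.5, "spin": 0},
    {"gripper": 0.5, "x": 0, "y": 0, "z": 0, "spin": 0},
    {"gripper": 0.5, "x": 0, "y": 0, "z": 0, "spin": 0}
  ]
}}

```text
time: 26.9
eef_pos: [0.6209, -0.2686, 0.0207]
tcp_rot: [0.694, 0.72, 0.0, 0.001]
contact_force: [0.3, -0.6, -1.1]
opening: 0.552
finger_force: 42.9
```

Emit:
{"fn": "step_arm", "kwargs": {
  "commands": [
    {"gripper": 0.5, "x": 0, "y": 0, "z": 1.2, "spin": 0},
    {"gripper": 0.5, "x": 0, "y": 0, "z": 1, "spin": 0},
    {"gripper": 0.5, "x": 0, "y": 0, "z": 0.8, "spin": 0},
    {"gripper": 0.5, "x": 0, "y": 0, "z": 0, "spin": 0},
    {"gripper": -0.25, "x": 0, "y": 0, "z": 0, "spin": 0},
    {"gripper": -0.25, "x": 0, "y": 0, "z": 0, "spin": 0},
    {"gripper": -0.25, "x": 0, "y": 0, "z": -2, "spin": 0},
    {"gripper": -0.25, "x": 0, "y": 0, "z": -10, "spin": 0},
    {"gripper": -0.25, "x": 0, "y": 0, "z": -30, "spin": 0},
    {"gripper": -0.25, "x": 0, "y": 0, "z": -40, "spin": 0}
  ]
}}

```text
time: 27.9
eef_pos: [0.619, -0.2675, 0.0978]
tcp_rot: [0.694, 0.72, -0.001, -0.002]
contact_force: [0.2, -1.1, 0.2]
opening: 0.622
finger_force: 0.0
```

Emit:
{"fn": "step_arm", "kwargs": {
  "commands": [
    {"gripper": -0.55, "x": 0, "y": 0, "z": -40, "spin": 0},
    {"gripper": -0.55, "x": 45, "y": -13.8, "z": 0, "spin": 0},
    {"gripper": -0.55, "x": 45, "y": -13.8, "z": 0, "spin": 0},
    {"gripper": -0.55, "x": 45, "y": -13.8, "z": 0, "spin": 0},
    {"gripper": -0.55, "x": 45, "y": -13.8, "z": 0, "spin": 0},
    {"gripper": -0.55, "x": 45, "y": -13.8, "z": 0, "spin": 0},
    {"gripper": -0.55, "x": 45, "y": -13.8, "z": 0, "spin": 0},
    {"gripper": -0.55, "x": 45, "y": -13.8, "z": 0, "spin": 0},
    {"gripper": -0.55, "x": 45, "y": -13.8, "z": 0, "spin": 0},
    {"gripper": -0.55, "x": 45, "y": -13.8, "z": 0, "spin": 0}
  ]
}}

```text
time: 28.9
eef_pos: [0.4807, 0.1334, 0.14]
tcp_rot: [0.694, 0.72, 0.001, 0.001]
contact_force: [0.4, 0.6, -0.2]
opening: 0.776
finger_force: 0.0
```

Emit:
{"fn": "step_arm", "kwargs": {
  "commands": [
    {"gripper": -0.55, "x": 40, "y": -12, "z": 0, "spin": 0},
    {"gripper": -0.55, "x": 23, "y": -7, "z": 0, "spin": 0},
    {"gripper": -0.55, "x": 0, "y": 0, "z": 0, "spin": 0},
    {"gripper": -0.55, "x": 0, "y": 0, "z": 0, "spin": 0},
    {"gripper": -0.55, "x": 0, "y": 0, "z": 0, "spin": 0},
    {"gripper": -0.55, "x": 0, "y": 0, "z": 0, "spin": 0},
    {"gripper": -0.55, "x": 0, "y": 0, "z": 0, "spin": 0},
    {"gripper": -0.55, "x": 0, "y": 0, "z": 0, "spin": 0},
    {"gripper": -0.55, "x": 0, "y": 0, "z": 0, "spin": 0},
    {"gripper": -0.55, "x": 0, "y": 0, "z": 0, "spin": 0}
  ]
}}

```text
time: 29.9
eef_pos: [0.46, 0.1938, 0.1388]
tcp_rot: [0.694, 0.72, -0.0, -0.0]
contact_force: [-0.1, -0.1, 0.2]
opening: 0.776
finger_force: 0.0
```

```bash
python3 - <<'E'
from h import *
from plant import read_camera
d,P=snap("w15");tips(d,P)
B=(.38,.56,.10,.29)
m=layer(P,.006,.02,B,"long");axis(P,m,(461,194.2),92.1)
plan((461,194.2,14,92.1))
d=read_camera("top");P=cloud(d);V=d["color"].min(2);B=(.54,.70,-.37,-.16)
layer(P,.008,.03,B,"mid white",V>185);layer(P,.008,.025,B,"walls",V<150)
E
```

```text
tip -1 1235 z max 3.9 y [32.8 46.2]
tip 1 1245 z max 3.6 y [32.7 46.1]
long 9496 [461.4 193.7] [ 59.5 143.6] 91.9 z [11.7 13.  14.2]
  edge slopes deg [-0.5  0.5] width 55.4 -> th 92.1 mid offset n -0.2, ends [-70.6  71. ]
t 29.95 at [460.  193.9 138.8] th 92.1 tilt [-0. -0. -1.] open 0.776 F [-0.6 -0.5  0.1] q1,q6 [0.2  0.16]
 tool x 0.3 y 1.1 z 124.8 spin 0.0
mid white 640 [ 618.9 -267.4] [ 46.4 120.8] 91.0 z [16.4 19.3 21.9]
walls 172 [ 621.1 -269.2] [ 68.1 149.9] 91.9 z [ 9.3 14.6 19.1]
```

The mid bundle lies flat in its tray (top at z = 19 mm). The long bundle is next.

Emit:
{"fn": "step_arm", "kwargs": {
  "commands": [
    {"gripper": -0.55, "x": 0.2, "y": 1.1, "z": 30, "spin": 0},
    {"gripper": -0.55, "x": 0, "y": 0, "z": 30, "spin": 0},
    {"gripper": -0.55, "x": 0, "y": 0, "z": 25, "spin": 0},
    {"gripper": -0.55, "x": 0, "y": 0, "z": 18, "spin": 0},
    {"gripper": -0.55, "x": 0, "y": 0, "z": 12, "spin": 0},
    {"gripper": -0.55, "x": 0, "y": 0, "z": 8, "spin": 0},
    {"gripper": -0.55, "x": 0, "y": 0, "z": 3, "spin": 0},
    {"gripper": -0.55, "x": 0, "y": 0, "z": 1, "spin": 0},
    {"gripper": -0.55, "x": 0, "y": 0, "z": 0, "spin": 0},
    {"gripper": -0.55, "x": 0, "y": 0, "z": 0, "spin": 0}
  ]
}}

```text
time: 31.0
eef_pos: [0.4617, 0.1944, 0.0127]
tcp_rot: [0.694, 0.72, 0.001, 0.0]
contact_force: [0.1, -1.1, 0.1]
opening: 0.778
finger_force: 0.0
```

Emit:
{"fn": "step_arm", "kwargs": {
  "commands": [
    {"gripper": 0.1, "x": 0, "y": 0, "z": 0, "spin": 0},
    {"gripper": 0.1, "x": 0, "y": 0, "z": 0, "spin": 0},
    {"gripper": 0.3, "x": 0, "y": 0, "z": 0, "spin": 0},
    {"gripper": 0.3, "x": 0, "y": 0, "z": 0, "spin": 0},
    {"gripper": 0.3, "x": 0, "y": 0, "z": -5, "spin": 0},
    {"gripper": 0.3, "x": 0, "y": 0, "z": -10, "spin": 0},
    {"gripper": 0.3, "x": 0, "y": 0, "z": -25, "spin": 0},
    {"gripper": 0.3, "x": 0, "y": 0, "z": -35, "spin": 0},
    {"gripper": 0.3, "x": 0, "y": 0, "z": -35, "spin": 0},
    {"gripper": 0.3, "x": 0, "y": 0, "z": 0, "spin": 0}
  ]
}}

```text
time: 32.0
eef_pos: [0.4645, 0.195, 0.1277]
tcp_rot: [0.694, 0.72, 0.005, 0.003]
contact_force: [0.4, 0.2, -0.8]
opening: 0.669
finger_force: 43.0
```

```bash
python3 - <<'E'
from h import *
d,P=snap("w16")
m=layer(P,.09,.16,(.38,.56,.10,.30),"long in hand");axis(P,m,(461,194.2),92.1)
plan((619.5,-24.3,122,96.5))
E
```

```text
long in hand 28127 [464.  204.7] [ 84.8 123.5] 92.3 z [126.5 128.  146.8]
  edge slopes deg [-1.5  1.2] width 57.3 -> th 92.0 mid offset n -3.3, ends [-47.9  71.6]
t 32.05 at [462.8 194.7 125. ] th 92.1 tilt [ 0.006  0.001 -1.   ] open 0.668 F [-0.1  0.3 -0.6] q1,q6 [0.2  0.16]
 tool x -224.7 y 148.4 z 3.0 spin -4.4
```

View pics/w16.png

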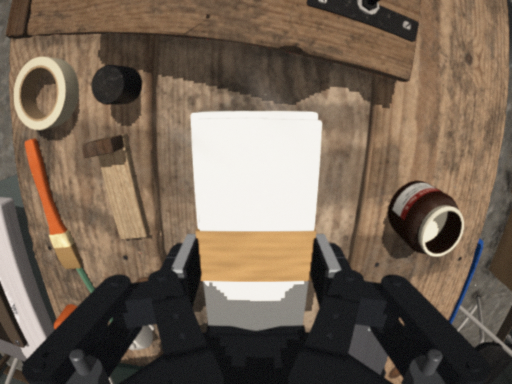

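The long bundle is held level at (255,220). I'll take it to the long tray.

Emit:
{"fn": "step_arm", "kwargs": {
  "commands": [
    {"gripper": 0.3, "x": -37.5, "y": 25, "z": 0, "spin": 0},
    {"gripper": 0.3, "x": -37.5, "y": 25, "z": 0, "spin": 0},
    {"gripper": 0.3, "x": -37.5, "y": 25, "z": 0, "spin": 0},
    {"gripper": 0.3, "x": -37.5, "y": 25, "z": 0, "spin": 0},
    {"gripper": 0.3, "x": -37.5, "y": 25, "z": 0, "spin": 0},
    {"gripper": 0.3, "x": -36.5, "y": 24.5, "z": 0, "spin": 0},
    {"gripper": 0.3, "x": 0, "y": 0, "z": 0, "spin": -4.4},
    {"gripper": 0.3, "x": 0, "y": 0, "z": 0, "spin": 0},
    {"gripper": 0.3, "x": 0, "y": 0, "z": 0, "spin": 0},
    {"gripper": 0.3, "x": 0, "y": 0, "z": 0, "spin": 0}
  ]
}}

```text
time: 33.05
eef_pos: [0.6176, -0.023, 0.1208]
tcp_rot: [0.666, 0.746, -0.001, -0.001]
contact_force: [0.6, 0.3, -0.5]
opening: 0.666
finger_force: 43.0
```

```bash
python3 - <<'E'
from h import *
d,P=snap("w17")
B=(.54,.70,-.14,.09);c=(619.5,-24.3)
m=layer(P,.09,.16,B,"long in hand");axis(P,m,c,96.5);wall(P,c,96.5,B)
plan((619.5,-24,15,96.5))
E
```

```text
long in hand 28908 [620.6 -12.9] [102.2 131. ] 77.8 z [119.6 121.1 147.6]
  edge slopes deg [-1.9  1.6] width 58.4 -> th 96.4 mid offset n 1.8, ends [-47.   72.4]
tray walls 1028 [611.3  52.1] [17.3 75.9] 6.6 z [12.9 17.5 20.5]
  far wall s [69.1 79.  85.4] across [-38.2  36.9]
t 33.10 at [617.9 -23.  121.2] th 96.6 tilt [-0.001  0.    -1.   ] open 0.669 F [ 0.4  0.4 -0.2] q1,q6 [-0.2  -0.32]
 tool x -1.2 y 1.5 z 106.2 spin 0.1
```

Emit:
{"fn": "step_arm", "kwargs": {
  "commands": [
    {"gripper": 0.3, "x": -0.6, "y": 1.5, "z": 25, "spin": 0},
    {"gripper": 0.3, "x": 0, "y": 0, "z": 25, "spin": 0},
    {"gripper": 0.3, "x": 0, "y": 0, "z": 20, "spin": 0},
    {"gripper": 0.3, "x": 0, "y": 0, "z": 12, "spin": 0},
    {"gripper": 0.3, "x": 0, "y": 0, "z": 9, "spin": 0},
    {"gripper": 0.3, "x": 0, "y": 0, "z": 7, "spin": 0},
    {"gripper": 0.3, "x": 0, "y": 0, "z": 5, "spin": 0},
    {"gripper": 0.3, "x": 0, "y": 0, "z": 1, "spin": 0},
    {"gripper": 0.3, "x": 0, "y": 0, "z": 0, "spin": 0},
    {"gripper": 0.3, "x": 0, "y": 0, "z": 0, "spin": 0}
  ]
}}

```text
time: 34.1
eef_pos: [0.6208, -0.0246, 0.0185]
tcp_rot: [0.666, 0.746, 0.0, 0.001]
contact_force: [0.5, -0.4, 0.0]
opening: 0.666
finger_force: 43.0
```

Emit:
{"fn": "step_arm", "kwargs": {
  "commands": [
    {"gripper": 0.3, "x": 0, "y": 0, "z": 1.3, "spin": 0},
    {"gripper": 0.3, "x": 0, "y": 0, "z": 1.2, "spin": 0},
    {"gripper": 0.3, "x": 0, "y": 0, "z": 1, "spin": 0},
    {"gripper": 0.3, "x": 0, "y": 0, "z": 0, "spin": 0},
    {"gripper": -0.45, "x": 0, "y": 0, "z": 0, "spin": 0},
    {"gripper": -0.45, "x": 0, "y": 0, "z": 0, "spin": 0},
    {"gripper": -0.45, "x": 0, "y": 0, "z": -3, "spin": 0},
    {"gripper": -0.45, "x": 0, "y": 0, "z": -15, "spin": 0},
    {"gripper": -0.45, "x": 0, "y": 0, "z": -40, "spin": 0},
    {"gripper": -0.45, "x": 0, "y": 0, "z": -40, "spin": 0}
  ]
}}

```text
time: 35.1
eef_pos: [0.6197, -0.0243, 0.1134]
tcp_rot: [0.666, 0.746, -0.0, -0.001]
contact_force: [0.3, -0.5, 0.6]
opening: 0.724
finger_force: 0.0
```

Emit:
{"fn": "step_arm", "kwargs": {
  "commands": [
    {"gripper": -0.45, "x": 0, "y": 0, "z": -30, "spin": 0},
    {"gripper": -0.45, "x": 30, "y": -15, "z": -20, "spin": 0},
    {"gripper": -0.45, "x": 30, "y": -30, "z": 0, "spin": 0},
    {"gripper": -0.45, "x": 30, "y": -30, "z": 0, "spin": 0},
    {"gripper": -0.45, "x": 30, "y": -30, "z": 0, "spin": 0},
    {"gripper": -0.45, "x": 30, "y": -30, "z": 0, "spin": 0},
    {"gripper": -0.45, "x": 30, "y": 0, "z": 0, "spin": 0},
    {"gripper": -0.45, "x": 30, "y": 0, "z": 0, "spin": 0},
    {"gripper": -0.45, "x": 0, "y": 0, "z": 0, "spin": 0},
    {"gripper": -0.45, "x": 0, "y": 0, "z": 0, "spin": 0}
  ]
}}

```text
time: 36.1
eef_pos: [0.4625, 0.1691, 0.1633]
tcp_rot: [0.665, 0.747, 0.0, 0.001]
contact_force: [-0.1, 0.2, 0.6]
opening: 0.721
finger_force: 0.0
```

```bash
python3 - <<'E'
from h import *
from plant import read_camera
plan()
d=read_camera("top");P=cloud(d);V=d["color"].min(2)
for k,B,h in(("long",(.54,.70,-.14,.09),.03),("mid",(.54,.70,-.37,-.16),.03),("short",(.37,.53,-.36,-.17),.03)):
    layer(P,.006,h,B,k+" white",V>185);layer(P,.008,.025,B,k+" walls",V<150)
B=(.38,.52,-.12,.07);layer(P,.024,.05,B,"block");layer(P,.009,.022,B,"rest walls")
cv2.imwrite("pics/t3.png",cv2.resize(d["color"][105:265,120:390,::-1],None,fx=2.9,fy=2.9,interpolation=cv2.INTER_CUBIC))
E
```

```text
t 36.10 at [462.5 169.1 163.3] th 96.6 tilt [ 0.002 -0.    -1.   ] open 0.721 F [-0.1  0.2  0.6] q1,q6 [0.14 0.03]
long white 973 [619.9 -24.5] [ 58.4 142.2] 95.9 z [10.4 13.1 15.9]
long walls 264 [620.4 -24.1] [ 75.5 170.2] 96.3 z [10.2 14.5 18.5]
mid white 642 [ 619.1 -267.6] [ 46.3 120.3] 90.9 z [16.4 19.4 21.9]
mid walls 165 [ 621.5 -269.3] [ 66.7 149.9] 92.0 z [ 9.8 15.1 19.4]
short white 582 [ 452.2 -263.5] [ 45.5 113.1] 96.6 z [13.9 16.4 19.1]
short walls 148 [ 452.6 -264.1] [ 66.8 136. ] 96.7 z [10.  15.4 19.4]
block 587 [452.3 -24.8] [44.3 88.3] 81.3 z [25.2 33.  37. ]
rest walls 159 [452.9 -25.4] [ 63.2 116.4] 82.1 z [10.9 15.5 18.9]
```

View pics/t3.png

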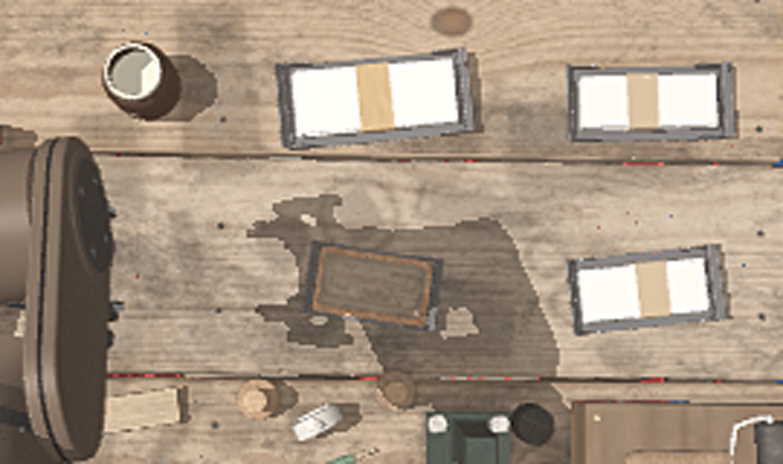

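The final view shows every bundle flat in its own tray: long at (375,97), mid at (650,100), short at (650,285). The block is in the cork rest at (375,285), and the jar and gauge haven't moved.

```bash
python3 -c "
from plant import *
print(sign_off())"
```

```text
the job is handed in; nothing more can be done
None
```

The stack is apart: the felt block is felt down in the cork rest, and each of the three bundles lies flat and face up in its own tray. The jar and gauge were left where they stood, and I handed the job in at about 36 s of the 96 s allowed.

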